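# Level and pin a coppersmith's bridge bar

### The job

Of the five look-alike copper sleeves, take the one that is as tall above the plate as the stake now standing on the set-up plate, and stand it upright inside the plate's yellow ring. Then lay the steel bar flat across stake and sleeve so that it sits level with one of its holes centred over the sleeve's bore and the other over the stake, and push the red-headed pin down through the bar into the sleeve until its head rests on the bar. Leave the other sleeves, the two small tins, the jar and the copper pot standing where they are, and let go of everything.

Things in the scene. Friction and masses are not known exactly. Their poses are not given: they have to be found in the camera images.
- plate: fixed dark steel set-up plate on the bench, 84 (x) x 250 (y) x 6 mm thick; origin at the centre of its underside, on the bench top; z up. Its position and yaw vary
- ring (a point): centre of the yellow ring painted on the plate's top face (inner diameter 64 mm), 75 mm from the plate's centre along its -y; height 6 mm
- stake_seat (a point): point on the plate's top face, 75 mm from the plate's centre along its +y, 150 mm from the ring's centre; one of the three stakes stands here
- pin: loose locking pin, standing upright in the wooden block: steel shank 10 mm in diameter and 42 mm long with a tapered foot (5 mm at the tip, the taper is 6 mm long), and above it a red round head 18 mm in diameter and 20 mm high (top 62 mm above the foot). Origin at the centre of the foot's underside, z up along the pin
- pin_block: fixed wooden block 40 x 40 x 30 mm on a mat; its origin is the centre of its underside, z up; a vertical hole 12 mm wide and 26 mm deep in its top holds the pin at the start
- bar: loose steel bridge bar 200 (along its x) x 32 (y) x 10 mm (z), about 0.45 kg, lying flat on a mat; origin at the centre of its underside, z up. A through hole 14 mm in diameter lies 75 mm from the centre towards each end; the two ends are alike
- bar_hole0 (a point): centre of the bar's hole towards its -x end, at the top face of the bar
- bar_hole1 (a point): centre of the bar's hole towards its +x end, at the top face of the bar
- mat_bar: fixed grey cloth-covered board 190 x 190 x 4 mm beside the plate, with the bar, the pin in its block, and the jar; origin at the centre of its underside
- mat_sleeves: fixed blue cloth-covered board 190 x 190 x 4 mm, to the left or right of the plate, on which the sleeves and the two tins stand; the bar, pin block and jar stand on a like grey board, also 4 mm thick, on the other side of the plate; origin at the centre of its underside
- stake_40: fixed steel stake (round post) with a flat round top 36 mm in diameter that is 40 mm above the plate's top face when it stands on the plate (46 mm above the bench); foot 52 mm in diameter; origin on its axis at bench level. One of the three stakes stands at stake_seat, the other two are spares at the far side of the bench
- stake_48: fixed steel stake (round post) with a flat round top 36 mm in diameter that is 48 mm above the plate's top face when it stands on the plate (54 mm above the bench); foot 52 mm in diameter; origin on its axis at bench level. One of the three stakes stands at stake_seat, the other two are spares at the far side of the bench
- stake_56: fixed steel stake (round post) with a flat round top 36 mm in diameter that is 56 mm above the plate's top face when it stands on the plate (62 mm above the bench); foot 52 mm in diameter; origin on its axis at bench level. One of the three stakes stands at stake_seat, the other two are spares at the far side of the bench
- sleeve_32: loose copper spacer sleeve 32 mm high, outer diameter 40 mm, bore 24 mm, open at the top and closed below by a 4 mm bottom, standing on the blue board; origin at the centre of its underside, z up along its axis
- sleeve_40: loose copper spacer sleeve 40 mm high, outer diameter 40 mm, bore 24 mm, open at the top and closed below by a 4 mm bottom, standing on the blue board; origin at the centre of its underside, z up along its axis
- sleeve_48: loose copper spacer sleeve 48 mm high, outer diameter 40 mm, bore 24 mm, open at the top and closed below by a 4 mm bottom, standing on the blue board; origin at the centre of its underside, z up along its axis
- sleeve_56: loose copper spacer sleeve 56 mm high, outer diameter 40 mm, bore 24 mm, open at the top and closed below by a 4 mm bottom, standing on the blue board; origin at the centre of its underside, z up along its axis
- sleeve_64: loose copper spacer sleeve 64 mm high, outer diameter 40 mm, bore 24 mm, open at the top and closed below by a 4 mm bottom, standing on the blue board; origin at the centre of its underside, z up along its axis
- pot: bystander: copper pot, about 140 mm across its rim and 100 mm high, with two side handles, behind the plate; origin at the centre of its underside
- tin_a: bystander: small grey tin with a white cap, 26 mm in diameter, 34 mm high, among the sleeves; origin at the centre of its underside
- tin_b: bystander: small brass-coloured tin with a white cap, 26 mm in diameter, 34 mm high, among the sleeves; origin at the centre of its underside
- jar: bystander: small amber jar, 36 mm in diameter, 55 mm high, near the bar; origin at the centre of its underside
Not all that is in view belongs to the job. Leave any purple or turquoise look-alike of the stake_40 alone.

How it is judged (in metres and radians):
On the way, in this order (a step that is already met when the one before it is completed fails the run):
1. the sleeve as tall as the stake on the plate stands upright inside the ring (((horizontal distance between stake_40 and stake_seat below 0.01 m and horizontal distance between sleeve_40 and ring below 0.012 m and angle between sleeve_40's own z axis and vertical below 0.03 rad and z of sleeve_40 in the frame of plate between 0.0035 and 0.0085 m) or (horizontal distance between stake_48 and stake_seat below 0.01 m and horizontal distance between sleeve_48 and ring below 0.012 m and angle between sleeve_48's own z axis and vertical below 0.03 rad and z of sleeve_48 in the frame of plate between 0.0035 and 0.0085 m) or (horizontal distance between stake_56 and stake_seat below 0.01 m and horizontal distance between sleeve_56 and ring below 0.012 m and angle between sleeve_56's own z axis and vertical below 0.03 rad and z of sleeve_56 in the frame of plate between 0.0035 and 0.0085 m))), for 0.2 s.
2. the bar lies level on stake and sleeve, a hole over each (((horizontal distance between stake_40 and stake_seat below 0.01 m and horizontal distance between sleeve_40 and ring below 0.012 m and angle between sleeve_40's own z axis and vertical below 0.03 rad and z of sleeve_40 in the frame of plate between 0.0035 and 0.0085 m and angle between bar's own z axis and vertical below 0.025 rad and z of bar in the frame of sleeve_40 between 0.037 and 0.043 m and ((horizontal distance between bar_hole0 and sleeve_40 below 0.009 m and horizontal distance between bar_hole1 and stake_40 below 0.02 m) or (horizontal distance between bar_hole1 and sleeve_40 below 0.009 m and horizontal distance between bar_hole0 and stake_40 below 0.02 m))) or (horizontal distance between stake_48 and stake_seat below 0.01 m and horizontal distance between sleeve_48 and ring below 0.012 m and angle between sleeve_48's own z axis and vertical below 0.03 rad and z of sleeve_48 in the frame of plate between 0.0035 and 0.0085 m and angle between bar's own z axis and vertical below 0.025 rad and z of bar in the frame of sleeve_48 between 0.045 and 0.051 m and ((horizontal distance between bar_hole0 and sleeve_48 below 0.009 m and horizontal distance between bar_hole1 and stake_48 below 0.02 m) or (horizontal distance between bar_hole1 and sleeve_48 below 0.009 m and horizontal distance between bar_hole0 and stake_48 below 0.02 m))) or (horizontal distance between stake_56 and stake_seat below 0.01 m and horizontal distance between sleeve_56 and ring below 0.012 m and angle between sleeve_56's own z axis and vertical below 0.03 rad and z of sleeve_56 in the frame of plate between 0.0035 and 0.0085 m and angle between bar's own z axis and vertical below 0.025 rad and z of bar in the frame of sleeve_56 between 0.053 and 0.059 m and ((horizontal distance between bar_hole0 and sleeve_56 below 0.009 m and horizontal distance between bar_hole1 and stake_56 below 0.02 m) or (horizontal distance between bar_hole1 and sleeve_56 below 0.009 m and horizontal distance between bar_hole0 and stake_56 below 0.02 m))))), for 0.2 s.
3. the pin is down through the bar into the sleeve, its head on the bar (((horizontal distance between stake_40 and stake_seat below 0.01 m and horizontal distance between sleeve_40 and ring below 0.012 m and angle between sleeve_40's own z axis and vertical below 0.03 rad and z of sleeve_40 in the frame of plate between 0.0035 and 0.0085 m and angle between bar's own z axis and vertical below 0.025 rad and z of bar in the frame of sleeve_40 between 0.037 and 0.043 m and ((horizontal distance between bar_hole0 and sleeve_40 below 0.009 m and horizontal distance between bar_hole1 and stake_40 below 0.02 m) or (horizontal distance between bar_hole1 and sleeve_40 below 0.009 m and horizontal distance between bar_hole0 and stake_40 below 0.02 m)) and horizontal distance between pin and sleeve_40 below 0.01 m and z of pin in the frame of bar between -0.036 and -0.029 m and linear speed of each of pin, bar below 0.02 m/s) or (horizontal distance between stake_48 and stake_seat below 0.01 m and horizontal distance between sleeve_48 and ring below 0.012 m and angle between sleeve_48's own z axis and vertical below 0.03 rad and z of sleeve_48 in the frame of plate between 0.0035 and 0.0085 m and angle between bar's own z axis and vertical below 0.025 rad and z of bar in the frame of sleeve_48 between 0.045 and 0.051 m and ((horizontal distance between bar_hole0 and sleeve_48 below 0.009 m and horizontal distance between bar_hole1 and stake_48 below 0.02 m) or (horizontal distance between bar_hole1 and sleeve_48 below 0.009 m and horizontal distance between bar_hole0 and stake_48 below 0.02 m)) and horizontal distance between pin and sleeve_48 below 0.01 m and z of pin in the frame of bar between -0.036 and -0.029 m and linear speed of each of pin, bar below 0.02 m/s) or (horizontal distance between stake_56 and stake_seat below 0.01 m and horizontal distance between sleeve_56 and ring below 0.012 m and angle between sleeve_56's own z axis and vertical below 0.03 rad and z of sleeve_56 in the frame of plate between 0.0035 and 0.0085 m and angle between bar's own z axis and vertical below 0.025 rad and z of bar in the frame of sleeve_56 between 0.053 and 0.059 m and ((horizontal distance between bar_hole0 and sleeve_56 below 0.009 m and horizontal distance between bar_hole1 and stake_56 below 0.02 m) or (horizontal distance between bar_hole1 and sleeve_56 below 0.009 m and horizontal distance between bar_hole0 and stake_56 below 0.02 m)) and horizontal distance between pin and sleeve_56 below 0.01 m and z of pin in the frame of bar between -0.036 and -0.029 m and linear speed of each of pin, bar below 0.02 m/s))), for 0.2 s.
At the end, for the whole second after the job is handed in: Matching sleeve upright on the plate within 12 mm of the ring's centre; bar resting on it and the stake, level within 0.025 rad, holes within 9 mm of sleeve axis and 20 mm of stake axis; pin in the sleeve's bore, foot 29 to 36 mm below the bar's underside; bar and pin at rest (((horizontal distance between stake_40 and stake_seat below 0.01 m and horizontal distance between sleeve_40 and ring below 0.012 m and angle between sleeve_40's own z axis and vertical below 0.03 rad and z of sleeve_40 in the frame of plate between 0.0035 and 0.0085 m and angle between bar's own z axis and vertical below 0.025 rad and z of bar in the frame of sleeve_40 between 0.037 and 0.043 m and ((horizontal distance between bar_hole0 and sleeve_40 below 0.009 m and horizontal distance between bar_hole1 and stake_40 below 0.02 m) or (horizontal distance between bar_hole1 and sleeve_40 below 0.009 m and horizontal distance between bar_hole0 and stake_40 below 0.02 m)) and horizontal distance between pin and sleeve_40 below 0.01 m and z of pin in the frame of bar between -0.036 and -0.029 m and linear speed of each of pin, bar below 0.02 m/s) or (horizontal distance between stake_48 and stake_seat below 0.01 m and horizontal distance between sleeve_48 and ring below 0.012 m and angle between sleeve_48's own z axis and vertical below 0.03 rad and z of sleeve_48 in the frame of plate between 0.0035 and 0.0085 m and angle between bar's own z axis and vertical below 0.025 rad and z of bar in the frame of sleeve_48 between 0.045 and 0.051 m and ((horizontal distance between bar_hole0 and sleeve_48 below 0.009 m and horizontal distance between bar_hole1 and stake_48 below 0.02 m) or (horizontal distance between bar_hole1 and sleeve_48 below 0.009 m and horizontal distance between bar_hole0 and stake_48 below 0.02 m)) and horizontal distance between pin and sleeve_48 below 0.01 m and z of pin in the frame of bar between -0.036 and -0.029 m and linear speed of each of pin, bar below 0.02 m/s) or (horizontal distance between stake_56 and stake_seat below 0.01 m and horizontal distance between sleeve_56 and ring below 0.012 m and angle between sleeve_56's own z axis and vertical below 0.03 rad and z of sleeve_56 in the frame of plate between 0.0035 and 0.0085 m and angle between bar's own z axis and vertical below 0.025 rad and z of bar in the frame of sleeve_56 between 0.053 and 0.059 m and ((horizontal distance between bar_hole0 and sleeve_56 below 0.009 m and horizontal distance between bar_hole1 and stake_56 below 0.02 m) or (horizontal distance between bar_hole1 and sleeve_56 below 0.009 m and horizontal distance between bar_hole0 and stake_56 below 0.02 m)) and horizontal distance between pin and sleeve_56 below 0.01 m and z of pin in the frame of bar between -0.036 and -0.029 m and linear speed of each of pin, bar below 0.02 m/s))); the robot touches nothing.
It fails at once if a sleeve of the wrong height is moved more than 30 mm or knocked over ((horizontal distance between stake_40 and stake_seat below 0.01 m and (distance of any of sleeve_32, sleeve_48, sleeve_56, sleeve_64 from where it was at the start of the episode above 0.03 m or angle between any of sleeve_32, sleeve_48, sleeve_56, sleeve_64's own z axis and vertical above 0.5 rad)) or (horizontal distance between stake_48 and stake_seat below 0.01 m and (distance of any of sleeve_32, sleeve_40, sleeve_56, sleeve_64 from where it was at the start of the episode above 0.03 m or angle between any of sleeve_32, sleeve_40, sleeve_56, sleeve_64's own z axis and vertical above 0.5 rad)) or (horizontal distance between stake_56 and stake_seat below 0.01 m and (distance of any of sleeve_32, sleeve_40, sleeve_48, sleeve_64 from where it was at the start of the episode above 0.03 m or angle between any of sleeve_32, sleeve_40, sleeve_48, sleeve_64's own z axis and vertical above 0.5 rad))).
It fails at once if a tin, the jar or the pot is moved more than 30 mm or knocked over (distance of any of pot, tin_a, tin_b, jar from where it was at the start of the episode above 0.03 m or angle between any of tin_a, tin_b, jar, pot's own z axis and vertical above 0.5 rad).
It also fails if it takes over 72 s, if anything falls off the work surface, if the arm or the gripper's body presses on something with over 40 N, if the wrist force passes 120 N, or if a joint passes its speed limit or range.

### The arm

A 7-joint arm with a two-finger parallel gripper is mounted at the origin on the work surface. World frame = base frame: x ahead of the robot, y to its left, z up, the work surface at z = 0. Lengths are in mm, angles in rad, forces in N, time in s.
With the tool pointing down it reaches from about 425 to 1025 mm from the base axis. Payload 9.4 kg.
Tool frame: the origin (TCP) lies at the very end of the fingers, on their centre line; the grasp point (between the pads) lies 19 mm behind it; z points along the fingers, y is the direction in which the jaws open and shut (so a half turn about z gives the same grasp; the last joint's range is limited). The gripper opens to 93 mm and grips with 3 to 60 N. Pads are 15 mm wide; open, the fingers measure 128 mm over their backs; the gripper's body (75 mm by 188 mm) begins 65 mm behind the grasp point.
Start: joints at [1.104, 0.599, -0.003, 1.599, 0.002, 0.943, -0.08], TCP at [275.493, -670.618, 218.618] pointing down, gripper open.
Joint ranges: [-2.57, 2.57], [-0.35, 1.97], [-1.29, 1.29], [0.11, 2.56], [-1.05, 4.19], [0.11, 1.86], [-2.63, 2.63]. Speed limits (rad/s): [2.22, 2.22, 3.01, 3.01, 3.14, 3.14, 3.14].

### API

Orientations are given as a 3x3 rotation matrix whose columns are the frame's x, y, z axes.
In Python, from workcell import arm gives the robot as it stands.
- The arm moves only by the tool servo_tool, never from a script. Its argument "moves" is a list of rows, each a list of 5 numbers: the finger opening in m, from 0 to 0.093, then the shift along the tool's x, y, z in m, then the turn about the tool's z in rad. A call has 1 to 20 rows; each row is the pose to reach, as a shift and turn from the pose commanded when the call began, along the tool's axes at that moment; what a row does not reach only later rows make up. A row lasts 1/12 s, in which the tool goes at most 41.7 mm and 7.16 degrees, less where a joint would pass 70% of its speed; a pose out of reach is approached as far as the arm can. A call with a gripper value outside its range is refused whole. The fingers move at their own pace and stop on an object; "newtons" is the grip in N (left out, the last holds). Time passes only in rows, so rows that repeat a pose let the fingers close. It gives the time, the measured TCP pose, the force and the opening at its end, in the units of the state.
- arm.sense(): the state, without advancing time (a new reading comes with each control period).
- arm.get_image(name): name is "side" or "top"; returns the picture (384x512x3 uint8, red, green, blue); there is no depth.
- arm.camera_params(name): a dict with "camera_matrix" (3x3 intrinsics, pixels), "k1" (the pictures are not rectified: a ray, as slopes to the right and down, at radius r is drawn at 1 + k1 r^2 times it, then the intrinsics apply), "R" (3x3) and "t" (3): a world point X has camera coordinates R X + t. Camera axes: x right, y down, z forward; pixel columns grow to the right and rows downward; lengths in mm; the calibration is good to about 2 mm. A picture is of the moment at which its call begins. camera_params takes no time and is no camera call.
- arm.sign_off(): hands the job in, once; it reports no verdict.
The state is a dict: "clock": time; "joints": joint angles; "qd": joint speeds; "joint_torque": joint torques, N m; "eef_pos": TCP position; "tool_rot": TCP orientation; "wrist_force": force on the tool from outside, world axes, zero at the start; "moment": the same for the moment, N m; "opening": opening from 0.0 (shut) to 1.0 (fully open).
Only numpy, scipy, OpenCV 4.12 (cv2) and the standard library are available. Lean on these libraries where they do the work, as an engineer would, in place of code of your own. Each camera call takes 0.05 s, during which the arm holds its last target.

## Working session

There is one attempt and no reset: what is moved stays moved. The work goes in short steps, Python scripts to look and compute and a tool call to move; the robot and the scene stay as the last step left them, time stands still between calls to the robot, and variables do not carry over. Pictures are saved under pics/ and viewed, and the job is handed in when it is done.

Besides the shell and the picture viewer there is one more tool, called after "Call:" by a JSON object that holds its "fn" and its "kwargs", one argument or row to a line. servo_tool: Moves the arm, as the interface text tells. Its arguments: {"type":"object","properties":{"moves":{"type":"array","items":{"type":"array","items":{"type":"number"}}},"newtons":{"type":"number"}},"required":["moves"]}

```bash
mkdir -p pics; ls; python3 - <<'E'
from workcell import arm
import cv2,numpy as np
for n in("side","top"):
    im=arm.get_image(n); cv2.imwrite(f"pics/{n}0.png",im[:,:,::-1])
    p=arm.camera_params(n); print(n,p)
    R=np.array(p['R']);print("cam at",-R.T@np.array(p['t']))
print(arm.sense())
E
```

```text
pics
side {'camera_matrix': array([[454.08258846,   0.        , 260.62644222],
       [  0.        , 454.08258846, 189.62914148],
       [  0.        ,   0.        ,   1.        ]]), 'k1': -0.01972662773252808, 'R': array([[-0.80815905, -0.58877694, -0.01485471],
       [-0.42071573,  0.59476015, -0.68502455],
       [ 0.41216165, -0.54735918, -0.72836852]]), 't': array([459.20580147, 286.15070573, 970.0490662 ])}
cam at [ 91.68240014 631.14401332 909.39483024]
top {'camera_matrix': array([[409.43586102,   0.        , 251.78353253],
       [  0.        , 409.43586102, 184.84445692],
       [  0.        ,   0.        ,   1.        ]]), 'k1': -0.0977163822311635, 'R': array([[-0.02566526, -0.99954161, -0.01605827],
       [-0.99925315,  0.02611541, -0.02848017],
       [ 0.02888648,  0.01531533, -0.99946536]]), 't': array([  18.36271003,  548.3062647 , 1112.64544308])}
cam at [ 516.22763351  -13.00547902 1127.96131092]
{'clock': 0.1, 'joints': array([ 1.10427213,  0.60005318, -0.00254298,  1.60000913,  0.00181175,
        0.94288435, -0.07977409]), 'qd': array([ 0.0004331 , -0.0028774 ,  0.00069622, -0.00289776, -0.00207586,
       -0.00034421, -0.00020409]), 'joint_torque': array([ 4.48336563e-03, -7.66559458e+01,  1.50148150e+00, -2.52940071e+01,
       -5.23876003e-02,  1.35459169e-02,  6.67536324e-05]), 'eef_pos': array([ 275.34884106, -670.23479068,  217.8550554 ]), 'tool_rot': array([[ 9.24941280e-01,  3.80109487e-01, -6.37448832e-04],
       [ 3.80109997e-01, -9.24940522e-01,  1.19236271e-03],
       [-1.36373877e-04, -1.34516617e-03, -9.99999086e-01]]), 'wrist_force': array([-0.33086936, -0.60709592,  0.1465674 ]), 'moment': array([-0.00779152,  0.02011481,  0.02010649]), 'opening': 1.0005525911205497}
```

View pics/side0.png

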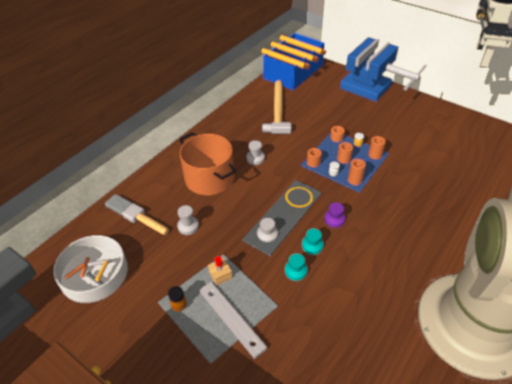

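View pics/top0.png

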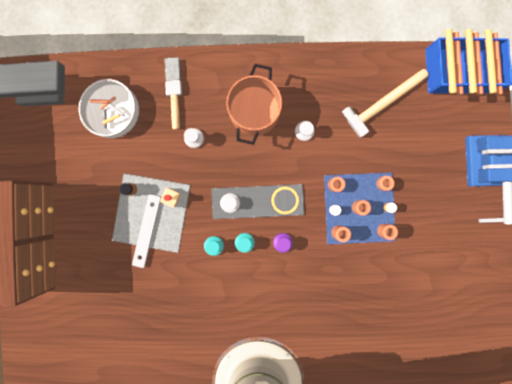

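```bash
cat > h.py <<'E'
import cv2,numpy as np
from workcell import arm
P={n:arm.camera_params(n) for n in("side","top")}
for p in P.values():
    p['R']=np.array(p['R']);p['t']=np.array(p['t']);p['K']=np.array(p['camera_matrix'])
def ray(n,u,v):
    p=P[n];K=p['K'];d=np.array([(u-K[0,2])/K[0,0],(v-K[1,2])/K[1,1]])
    s=d.copy()
    for _ in range(20): s=d/(1+p['k1']*(s@s))
    return -p['R'].T@p['t'], p['R'].T@np.array([s[0],s[1],1])
def onz(n,u,v,z):
    o,d=ray(n,u,v); return o+d*(z-o[2])/d[2]
def proj(n,X):
    p=P[n];c=p['R']@np.asarray(X,float)+p['t'];s=c[:2]/c[2];s=s*(1+p['k1']*(s@s))
    return s*p['K'][0,0]+p['K'][:2,2]
def crop(f,x0,y0,w,h,s,out):
    im=cv2.imread(f)[y0:y0+h,x0:x0+w]
    cv2.imwrite(out,cv2.resize(im,None,fx=s,fy=s,interpolation=cv2.INTER_CUBIC))
E
python3 - <<'E'
from h import *
crop("pics/side0.png",235,115,160,120,5,"pics/s0a.png")
crop("pics/side0.png",150,240,130,120,5,"pics/s0b.png")
crop("pics/top0.png",205,165,200,90,4,"pics/t0a.png")
crop("pics/top0.png",105,165,130,110,5,"pics/t0b.png")
E
```

```text
(no output)
```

View pics/s0a.png

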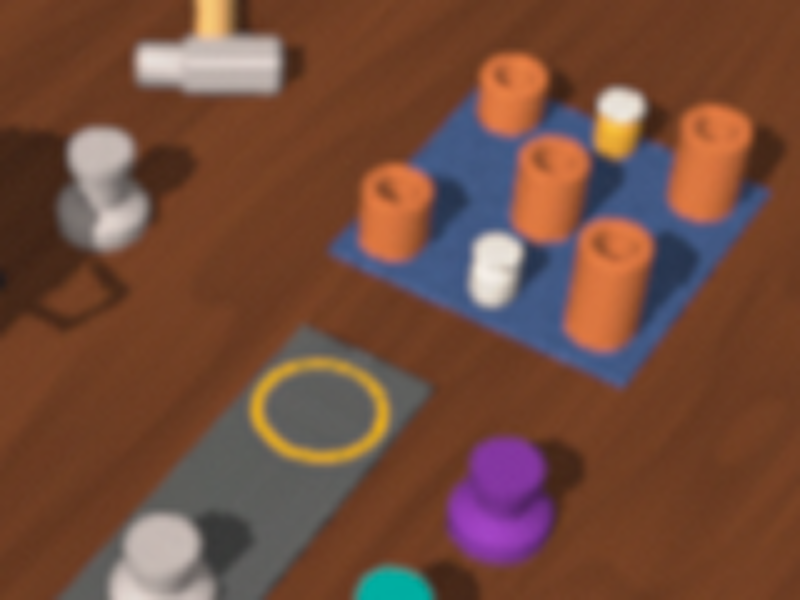

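View pics/s0b.png

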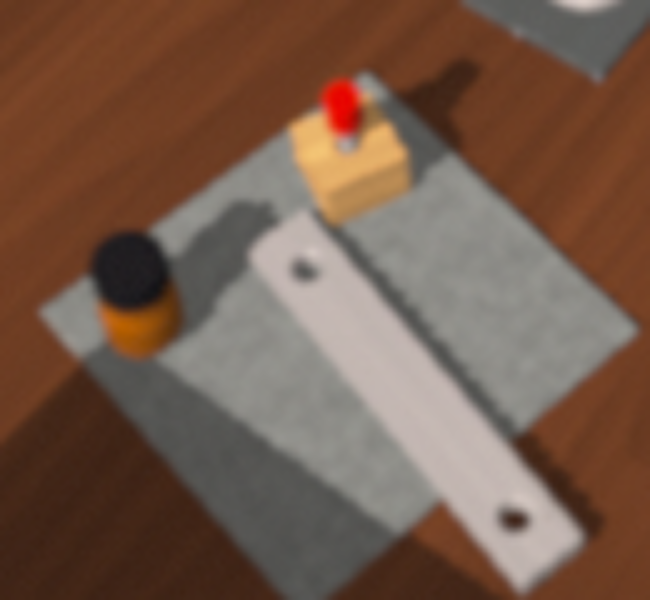

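View pics/t0a.png

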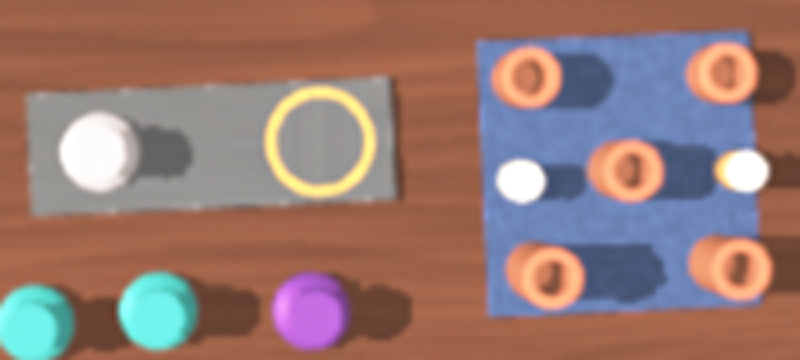

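View pics/t0b.png

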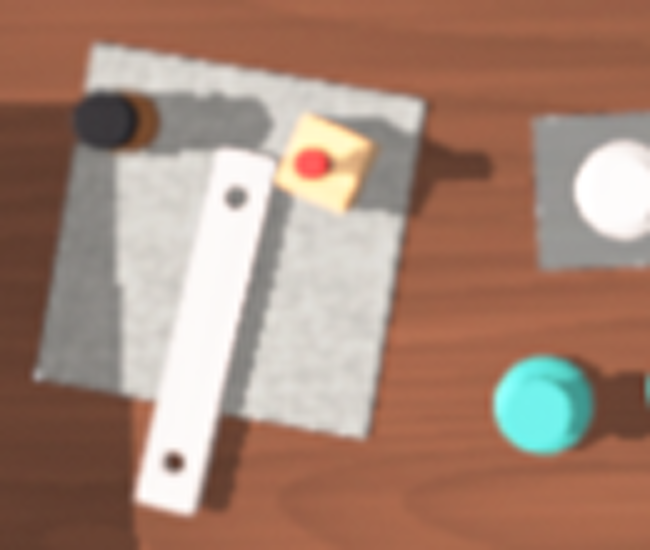

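```bash
python3 - <<'E'
from h import *
crop("pics/side0.png",245,205,50,45,12,"pics/s0c.png")
for n in("side","top"):
    im=cv2.imread(f"pics/{n}0.png");hsv=cv2.cvtColor(im,cv2.COLOR_BGR2HSV)
    m=cv2.inRange(hsv,(20,110,110),(32,255,255))
    box=(280,180,45,35) if n=="side" else (265,180,40,40)
    x,y,w,h=box; s=np.zeros_like(m); s[y:y+h,x:x+w]=m[y:y+h,x:x+w]
    c,_=cv2.findContours(s,cv2.RETR_EXTERNAL,cv2.CHAIN_APPROX_NONE)
    e=cv2.fitEllipse(cv2.convexHull(max(c,key=len)));print(n,"ring",e,onz(n,*e[0],6))
    # sleeves: orange mask blobs
    m=cv2.inRange(hsv,(3,120,110),(16,255,255))
    B=cv2.inRange(hsv,(105,90,50),(125,255,255))
    ys,xs=np.nonzero(B)
    k,l,st,ce=cv2.connectedComponentsWithStats(m)
    for i in range(1,k):
        x,y,w,h,a=st[i]
        if a>80 and (300<x<400 and 115<y<200 if n=="side" else 320<x<410 and 165<y<255): print(st[i],ce[i])
    # pixels of plate, mats
E
```

```text
side ring ((298.5893249511719, 196.63560485839844), (20.920381546020508, 27.5350399017334), 94.32290649414062) [504.32805892 -85.79397367   6.        ]
[338 143  15  20 245] [344.60408163 152.32244898]
[348 159  18  26 335] [356.29850746 171.2119403 ]
[378 195  14  13 108] [384.62037037 200.73148148]
top ring ((284.44683837890625, 199.87496948242188), (26.14307975769043, 26.394052505493164), 51.23817443847656) [505.17019577 -84.15075873   6.        ]
[329 178  16  13 132] [336.07575758 184.34090909]
[353 201  17  13 162] [361.19135802 206.82098765]
[332 226  18  14 159] [340.40880503 232.5408805 ]
```

View pics/s0c.png

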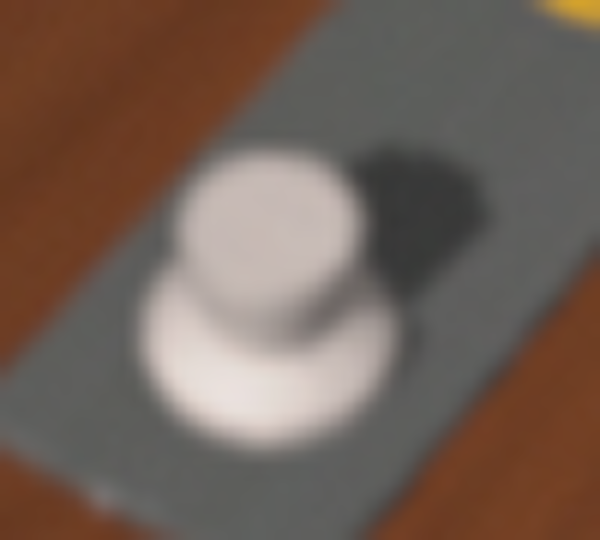

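```bash
python3 - <<'E'
from h import *
im=cv2.imread("pics/top0.png");hsv=cv2.cvtColor(im,cv2.COLOR_BGR2HSV)
# plate grey: low saturation in region
m=((hsv[...,1]<60)&(hsv[...,2]>60)).astype(np.uint8); s=np.zeros_like(m); s[178:225,205:312]=m[178:225,205:312]
Y=cv2.inRange(hsv,(15,60,100),(35,255,255)); s[178:222,262:304]|=(Y[178:222,262:304]>0).astype(np.uint8)
c,_=cv2.findContours(s,cv2.RETR_EXTERNAL,cv2.CHAIN_APPROX_NONE)
c=max(c,key=cv2.contourArea)
q=np.array([onz("top",u,v,6)[:2] for u,v in c[:,0]],np.float32)
r=cv2.minAreaRect(q);print("plate",r)
bx=cv2.boxPoints(r);print(bx)
import math
a=np.array(r[0])
# ring from mean
ring=np.array([504.8,-85.0])
# plate y axis: long dir
d=bx[1]-bx[0];e=bx[2]-bx[1];l=d if np.hypot(*d)>np.hypot(*e) else e
l=l/np.hypot(*l); l=l if l[1]>0 else -l
print("ydir",l, math.degrees(math.atan2(-l[0],l[1])),"ring from plate",a-75*l,"stake",a+75*l)
st=a+75*l
t=np.linspace(0,2*np.pi,90)
for n in("side","top"):
  for H in(46,54,62):
    pts=np.array([proj(n,[st[0]+18*np.cos(x),st[1]+18*np.sin(x),H]) for x in t]);print(n,H,pts.min(0),pts.max(0))
  pts=np.array([proj(n,[st[0]+26*np.cos(x),st[1]+26*np.sin(x),6]) for x in t]);print(n,"foot",pts.min(0),pts.max(0))
# side row/col profile of stake
im=cv2.imread("pics/side0.png").astype(int)
print("col267",[(v,int(im[v,267].mean())) for v in range(213,246)])
for n in ("side",):
  pass
E
```

```text
plate ((503.2934265136719, -10.150192260742188), (83.8865966796875, 250.90574645996094), 1.2334198951721191)
[[ 458.6594   114.37076]
 [ 464.06027 -136.47685]
 [ 547.9275  -134.67114]
 [ 542.5266   116.17647]]
ydir [-0.02152553  0.9997683 ] 1.2334171632391162 ring from plate [504.90784109 -85.1328125 ] stake [501.67901194  64.83242798]
side 46 [259.3628412  217.60992436] [274.11853905 229.10332589]
side 54 [259.30718694 215.5235145 ] [274.14110538 227.03165678]
side 62 [259.25094074 213.41510365] [274.16390094 224.9376186 ]
side foot [256.43904931 225.25345217] [277.20672798 241.74339026]
top 46 [222.28089112 195.95787991] [235.86967842 209.57529811]
top 54 [222.01272626 195.95372897] [235.70228909 209.6724296 ]
top 62 [221.74054857 195.94951521] [235.53239037 209.77101524]
top foot [220.65530588 193.06187421] [239.58622526 212.03064417]
col267 [(213, 91), (214, 92), (215, 91), (216, 95), (217, 124), (218, 165), (219, 184), (220, 188), (221, 187), (222, 187), (223, 188), (224, 188), (225, 188), (226, 188), (227, 188), (228, 187), (229, 180), (230, 168), (231, 158), (232, 157), (233, 162), (234, 182), (235, 208), (236, 218), (237, 219), (238, 219), (239, 217), (240, 203), (241, 172), (242, 128), (243, 99), (244, 94), (245, 94)]
```

```bash
python3 - <<'E'
from h import *
im=cv2.imread("pics/side0.png");hsv=cv2.cvtColor(im,cv2.COLOR_BGR2HSV)
im2=im.astype(int)
# orange vs background: R-G large & R>120 ; 
m=((im2[...,2]>125)&(im2[...,2]-im2[...,0]>60)&(hsv[...,0]<18)).astype(np.uint8)
t=np.linspace(0,2*np.pi,120)
cand=[]
k,l,st,ce=cv2.connectedComponentsWithStats(m)
for i in range(1,k):
    x,y,w,h,a=st[i]
    if not(a>60 and 295<x<400 and 115<y<200):continue
    u=x+(w-1)/2; 
    # base: find centre on z=4 such that bottom v matches
    print("blob",st[i],end=" ")
    best=[]
    for H in(32,40,48,56,64):
        # place base so that projected bbox bottom/centre matches
        X=onz("side",u,y+h-5,4)[:2]
        for _ in range(8):
            p=np.array([proj("side",[X[0]+20*np.cos(a_),X[1]+20*np.sin(a_),4]) for a_ in t])
            du=u-(p[:,0].min()+p[:,0].max())/2; dv=(y+h-.5)-p[:,1].max()
            b=onz("side",*(proj("side",[*X,4])+[du,dv]),4)[:2]; X=b
        q=np.array([proj("side",[X[0]+20*np.cos(a_),X[1]+20*np.sin(a_),4+H]) for a_ in t])
        best.append((H,round(q[:,1].min()-(y-.5),2)))
    print(X.round(1),best)
E
```

```text
blob [330 125  15  17 200] [ 542.8 -362.4] [(32, np.float64(0.36)), (40, np.float64(-1.72)), (48, np.float64(-3.82)), (56, np.float64(-5.94)), (64, np.float64(-8.07))]
blob [369 135  17  24 315] [ 409.4 -364. ] [(32, np.float64(6.64)), (40, np.float64(4.54)), (48, np.float64(2.43)), (56, np.float64(0.29)), (64, np.float64(-1.86))]
blob [338 142  15  21 249] [ 477.9 -294.8] [(32, np.float64(3.48)), (40, np.float64(1.39)), (48, np.float64(-0.73)), (56, np.float64(-2.86)), (64, np.float64(-5.01))]
blob [306 147  16  20 244] [ 544.3 -227.6] [(32, np.float64(2.34)), (40, np.float64(0.24)), (48, np.float64(-1.87)), (56, np.float64(-4.0)), (64, np.float64(-6.16))]
blob [348 159  18  26 339] [ 409.  -235.4] [(32, np.float64(7.56)), (40, np.float64(5.46)), (48, np.float64(3.34)), (56, np.float64(1.2)), (64, np.float64(-0.96))]
```

```bash
python3 - <<'E'
from h import *
crop("pics/top0.png",322,168,45,45,12,"pics/t0c.png")
print(onz("top",336.4,184,44))
X=(544.3,-227.6)
for z in (4,44):print(proj("top",[*X,z]))
# bar & pin in both views
for n in("side","top"):
    im=cv2.imread(f"pics/{n}0.png").astype(int);R=im[...,2];G=im[...,1];B=im[...,0]
    m=((R>170)&(G<90)&(B<90)); ys,xs=np.nonzero(m); sel=(xs>100)&(xs<260)&(ys>150)&(ys<300)
    print(n,"red",xs[sel].min(),xs[sel].max(),ys[sel].min(),ys[sel].max(),xs[sel].mean(),ys[sel].mean())
    # bar: top plane z=14
    x0,y0,x1,y1=(195,275,275,365) if n=="side" else (128,190,165,272)
    thr=165 if n=="side" else 225
    m=np.zeros(R.shape,np.uint8); s=(im.min(2)>thr)[y0:y1,x0:x1]; m[y0:y1,x0:x1]=s
    k,l,st,ce=cv2.connectedComponentsWithStats(m); i=1+st[1:,4].argmax(); print(st[i])
    c,_=cv2.findContours((l==i).astype(np.uint8),cv2.RETR_EXTERNAL,cv2.CHAIN_APPROX_NONE);c=max(c,key=len)
    q=np.array([onz(n,u,v,14)[:2] for u,v in c[:,0]],np.float32); r=cv2.minAreaRect(q); print(r,cv2.boxPoints(r))
    cv2.imwrite(f"pics/m_{n}.png",(l==i)*255)
E
```

```text
[ 543.93322508 -220.75560403   44.        ]
[336.11024056 184.24607926]
[338.96143727 183.79453813]
side red 214 221 256 266 217.73846153846154 260.4923076923077
[ 201  283   64   73 1131]
((430.6339416503906, 299.4427490234375), (31.887758255004883, 197.06300354003906), 74.99722290039062) [[331.33374 309.5488 ]
 [521.6795  258.53592]
 [529.93414 289.3367 ]
 [339.58838 340.34958]]
top red 169 170 196 198 169.4 197.2
[133 195  27  72 785]
((430.6397399902344, 299.957763671875), (33.317264556884766, 198.37704467773438), 74.88182067871094) [[330.5394  309.74515]
 [522.0506  258.00626]
 [530.7401  290.17038]
 [339.22888 341.90927]][ WARN:0@0.609] global loadsave.cpp:1063 imwrite_ Unsupported depth image for selected encoder is fallbacked to CV_8U.
```

View pics/t0c.png

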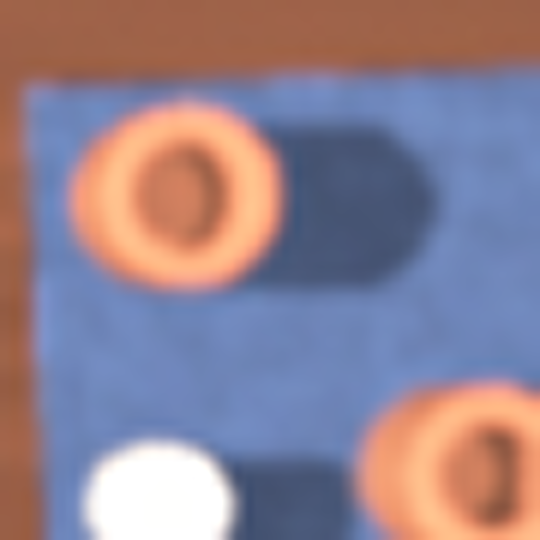

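```bash
python3 - <<'E'
from h import *
crop("pics/side0.png",298,140,36,36,15,"pics/s0d.png")
t=np.linspace(0,2*np.pi,120)
for X in((544.2,-223.5),(544.2,-225.5),(544.2,-227.5)):
  for n in("top","side"):
    for z in(4,44):
      for r in (20,12):
        p=np.array([proj(n,[X[0]+r*np.cos(a),X[1]+r*np.sin(a),z]) for a in t]);print(X,n,z,r,p.min(0).round(1),p.max(0).round(1))
E
```

```text
(544.2, -223.5) top 4 20 [327.4 177.1] [341.9 191.6]
(544.2, -223.5) top 4 12 [330.3 180. ] [339.  188.7]
(544.2, -223.5) top 44 20 [329.9 176.3] [344.9 191.4]
(544.2, -223.5) top 44 12 [332.9 179.4] [341.9 188.4]
(544.2, -223.5) side 4 20 [305.8 157.8] [319.7 167.3]
(544.2, -223.5) side 4 12 [308.6 159.7] [316.9 165.4]
(544.2, -223.5) side 44 20 [306.7 147.5] [320.8 157. ]
(544.2, -223.5) side 44 12 [309.5 149.4] [318.  155.1]
(544.2, -225.5) top 4 20 [328.1 177. ] [342.6 191.6]
(544.2, -225.5) top 4 12 [331.  179.9] [339.7 188.7]
(544.2, -225.5) top 44 20 [330.7 176.3] [345.7 191.4]
(544.2, -225.5) top 44 12 [333.7 179.3] [342.7 188.4]
(544.2, -225.5) side 4 20 [306.2 157.4] [320.1 166.9]
(544.2, -225.5) side 4 12 [309.  159.3] [317.3 165. ]
(544.2, -225.5) side 44 20 [307.  147.1] [321.2 156.6]
(544.2, -225.5) side 44 12 [309.9 149. ] [318.4 154.7]
(544.2, -227.5) top 4 20 [328.8 177. ] [343.3 191.6]
(544.2, -227.5) top 4 12 [331.7 179.9] [340.4 188.6]
(544.2, -227.5) top 44 20 [331.4 176.3] [346.4 191.4]
(544.2, -227.5) top 44 12 [334.4 179.3] [343.4 188.4]
(544.2, -227.5) side 4 20 [306.6 157.1] [320.4 166.5]
(544.2, -227.5) side 4 12 [309.4 158.9] [317.7 164.6]
(544.2, -227.5) side 44 20 [307.4 146.8] [321.6 156.2]
(544.2, -227.5) side 44 12 [310.2 148.6] [318.7 154.3]
```

View pics/s0d.png

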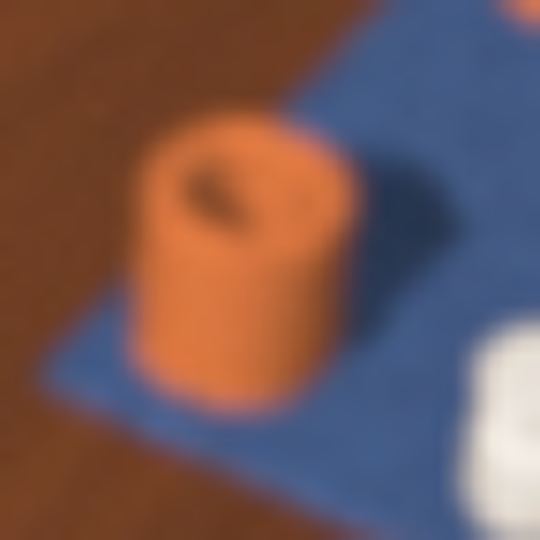

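```bash
cat >> h.py <<'E'
def shift(target,heading=None):
    s=arm.sense();R=np.array(s['tool_rot']);d=R.T@(np.array(target)-s['eef_pos'])/1000
    h=np.degrees(np.arctan2(R[1,0],R[0,0])); 
    print("pos",s['eef_pos'].round(1),"head",h.round(2),"open",round(s['opening'],3),"clk",round(s['clock'],2),"F",s['wrist_force'].round(1),"q",s['joints'].round(2))
    print("shift",d.round(4), "turn", None if heading is None else round(float(np.radians((h-heading+180)%360-180)),4))
E
python3 - <<'E'
from h import *
shift([544,-224,120])
E
```

```text
pos [ 275.3 -670.2  217.9] head 22.34 open 1.001 clk 0.1 F [-0.3 -0.6  0.1] q [ 1.1   0.6  -0.    1.6   0.    0.94 -0.08]
shift [ 0.4181 -0.3105  0.0982] turn None
```

Call:
{"fn": "servo_tool", "kwargs": {
  "moves": [
    [0.07,0.418,-0.3105,0.05,0],
    [0.07,0.418,-0.3105,0.05,0],
    [0.07,0.418,-0.3105,0.05,0],
    [0.07,0.418,-0.3105,0.05,0],
    [0.07,0.418,-0.3105,0.05,0],
    [0.07,0.418,-0.3105,0.098,0],
    [0.07,0.418,-0.3105,0.098,0],
    [0.07,0.418,-0.3105,0.098,0],
    [0.07,0.418,-0.3105,0.098,0],
    [0.07,0.418,-0.3105,0.098,0],
    [0.07,0.418,-0.3105,0.098,0],
    [0.07,0.418,-0.3105,0.098,0],
    [0.07,0.418,-0.3105,0.098,0],
    [0.07,0.418,-0.3105,0.098,0],
    [0.07,0.418,-0.3105,0.098,0],
    [0.07,0.418,-0.3105,0.098,0]
  ],
  "newtons": 25
}}

```text
clock: 1.43
eef_pos: [543.7, -225.0, 120.4]
tool_rot: [[0.925, 0.38, -0.001], [0.38, -0.925, -0.0], [-0.001, 0.0, -1.0]]
wrist_force: [0.2, -0.7, 1.4]
opening: 0.751
```

```bash
python3 - <<'E'
from h import *
shift([544,-224,14])
for n in("side","top"):cv2.imwrite(f"pics/{n}1.png",arm.get_image(n)[:,:,::-1])
crop("pics/side1.png",250,80,160,120,5,"pics/s1a.png")
E
```

```text
pos [ 543.7 -225.   120.4] head 22.34 open 0.751 clk 1.43 F [ 0.2 -0.7  1.4] q [ 0.29  0.56  0.    2.   -0.    0.58 -0.88]
shift [ 0.0008 -0.0008  0.1064] turn None
```

View pics/s1a.png

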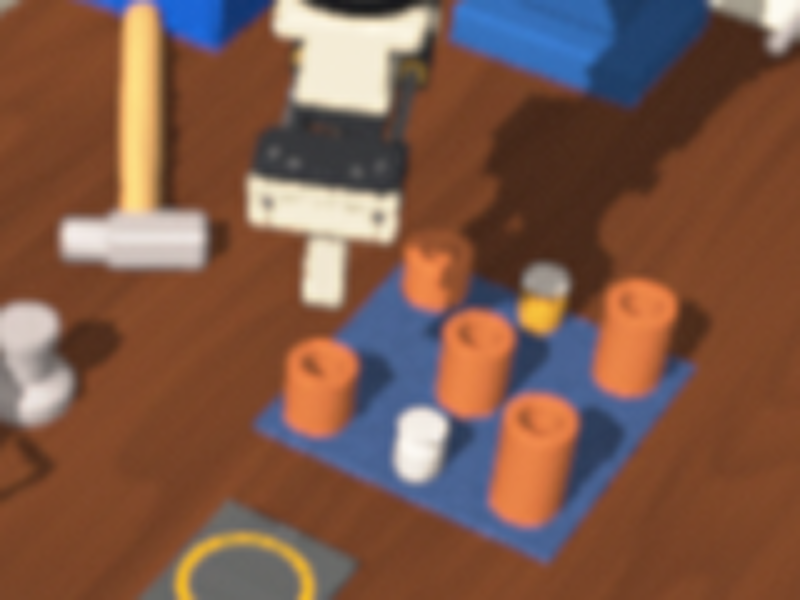

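Call:
{"fn": "servo_tool", "kwargs": {
  "moves": [
    [0.07,0.001,-0.001,0.04,0],
    [0.07,0.001,-0.001,0.07,0],
    [0.07,0.001,-0.001,0.09,0],
    [0.07,0.001,-0.001,0.1,0],
    [0.07,0.001,-0.001,0.106,0],
    [0.07,0.001,-0.001,0.106,0],
    [0.03,0.001,-0.001,0.106,0],
    [0.03,0.001,-0.001,0.106,0],
    [0.03,0.001,-0.001,0.106,0],
    [0.03,0.001,-0.001,0.106,0],
    [0.03,0.001,-0.001,0.106,0],
    [0.03,0.001,-0.001,0.106,0],
    [0.03,0.001,-0.001,0.106,0]
  ],
  "newtons": 25
}}

```text
clock: 2.62
eef_pos: [545.2, -223.5, 15.3]
tool_rot: [[0.925, 0.38, 0.001], [0.38, -0.925, -0.001], [0.001, 0.001, -1.0]]
wrist_force: [-0.4, -0.2, 5.9]
opening: 0.431
```

```bash
python3 - <<'E'
from h import *
shift([504.9,-85,90])
E
```

```text
pos [ 545.2 -223.5   15.3] head 22.34 open 0.431 clk 2.62 F [-0.4 -0.2  5.9] q [ 0.29  0.72 -0.    2.05  0.    0.36 -0.89]
shift [ 0.0155 -0.1433 -0.0748] turn None
```

Call:
{"fn": "servo_tool", "kwargs": {
  "moves": [
    [0.03,0,0,-0.03,0],
    [0.03,0,0,-0.06,0],
    [0.03,0.002,-0.02,-0.075,0],
    [0.03,0.006,-0.055,-0.075,0],
    [0.03,0.01,-0.09,-0.075,0],
    [0.03,0.013,-0.12,-0.075,0],
    [0.03,0.0155,-0.138,-0.075,0],
    [0.03,0.0155,-0.1433,-0.075,0],
    [0.03,0.0155,-0.1433,-0.075,0],
    [0.03,0.0155,-0.1433,-0.075,0]
  ]
}}

```text
clock: 3.45
eef_pos: [504.8, -85.4, 89.6]
tool_rot: [[0.925, 0.38, 0.0], [0.38, -0.925, -0.001], [-0.0, 0.001, -1.0]]
wrist_force: [-0.4, -1.1, -2.5]
opening: 0.431
```

```bash
python3 - <<'E'
from h import *
shift([504.9,-85,17.8])
for n in("side","top"):cv2.imwrite(f"pics/{n}2.png",arm.get_image(n)[:,:,::-1])
crop("pics/side2.png",220,80,160,130,5,"pics/s2a.png")
E
```

```text
pos [504.8 -85.4  89.6] head 22.34 open 0.431 clk 3.45 F [-0.4 -1.1 -2.5] q [ 0.04  0.55  0.03  2.2  -0.04  0.4  -1.09]
shift [ 0.0002 -0.0004  0.0718] turn None
```

View pics/s2a.png

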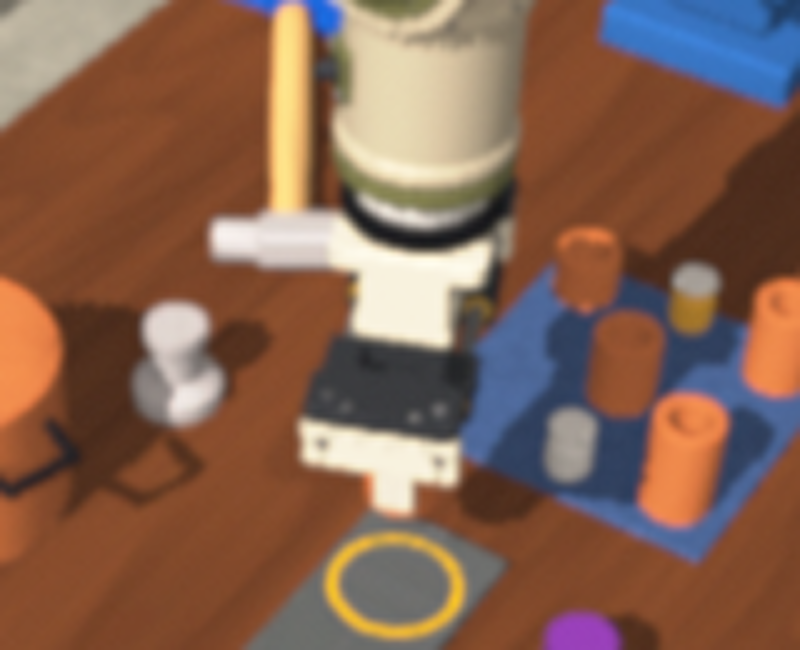

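Call:
{"fn": "servo_tool", "kwargs": {
  "moves": [
    [0.03,0,0,0.03,0],
    [0.03,0,0,0.05,0],
    [0.03,0,0,0.062,0],
    [0.03,0,0,0.068,0],
    [0.03,0,0,0.0715,0],
    [0.03,0,0,0.072,0],
    [0.03,0,0,0.072,0],
    [0.03,0,0,0.072,0]
  ]
}}

```text
clock: 4.22
eef_pos: [505.0, -85.3, 18.1]
tool_rot: [[0.925, 0.379, 0.001], [0.379, -0.925, -0.0], [0.001, 0.001, -1.0]]
wrist_force: [-1.3, 0.3, -3.3]
opening: 0.429
```

```bash
python3 - <<'E'
from h import *
shift([504.9,-85,17.3])
E
```

```text
pos [505.  -85.3  18.1] head 22.3 open 0.429 clk 4.22 F [-1.3  0.3 -3.3] q [ 0.05  0.68  0.01  2.23 -0.04  0.23 -1.09]
shift [-0.     -0.0003  0.0008] turn None
```

Call:
{"fn": "servo_tool", "kwargs": {
  "moves": [
    [0.03,0,0,0.001,0],
    [0.03,0,0,0.001,0],
    [0.045,0,0,0.001,0],
    [0.07,0,0,0.001,0],
    [0.07,0,0,0.001,0],
    [0.07,0,0,0.001,0],
    [0.07,0,0,-0.03,0],
    [0.07,0,0,-0.07,0],
    [0.07,0,0,-0.11,0],
    [0.07,0,0,-0.15,0],
    [0.07,0,0,-0.15,0]
  ]
}}

```text
clock: 5.13
eef_pos: [507.4, -85.3, 174.0]
tool_rot: [[0.925, 0.379, 0.009], [0.379, -0.925, -0.001], [0.008, 0.004, -1.0]]
wrist_force: [1.8, -0.1, -0.1]
opening: 0.755
```

```bash
python3 - <<'E'
from h import *
shift([430.6,299.7,150],164.9)
for n in("side","top"):cv2.imwrite(f"pics/{n}3.png",arm.get_image(n)[:,:,::-1])
crop("pics/side3.png",220,80,160,130,5,"pics/s3a.png")
E
```

```text
pos [507.4 -85.3 174. ] head 22.3 open 0.755 clk 5.13 F [ 1.8 -0.1 -0.1] q [ 0.02  0.41  0.04  2.13 -0.03  0.59 -1.09]
shift [ 0.0748 -0.3855  0.0231] turn -2.4888
```

View pics/s3a.png

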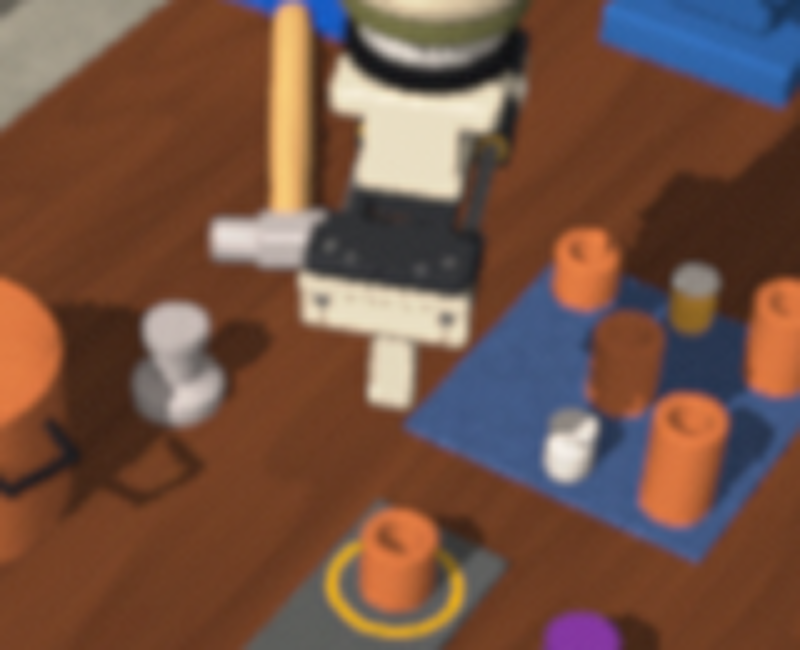

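Call:
{"fn": "servo_tool", "kwargs": {
  "moves": [
    [0.06,0.005,-0.02,0.0,-0.12],
    [0.06,0.01,-0.05,0.0,-0.24],
    [0.06,0.015,-0.08,0.01,-0.36],
    [0.06,0.02,-0.11,0.01,-0.48],
    [0.06,0.026,-0.14,0.01,-0.6],
    [0.06,0.032,-0.17,0.01,-0.72],
    [0.06,0.038,-0.2,0.01,-0.84],
    [0.06,0.044,-0.23,0.01,-0.96],
    [0.06,0.05,-0.26,0.02,-1.08],
    [0.06,0.056,-0.29,0.02,-1.2],
    [0.06,0.062,-0.32,0.02,-1.32],
    [0.06,0.068,-0.35,0.02,-1.44],
    [0.06,0.073,-0.375,0.023,-1.56],
    [0.06,0.0748,-0.3855,0.023,-1.68],
    [0.06,0.0748,-0.3855,0.023,-1.8],
    [0.06,0.0748,-0.3855,0.023,-1.92],
    [0.06,0.0748,-0.3855,0.023,-2.04],
    [0.06,0.0748,-0.3855,0.023,-2.16],
    [0.06,0.0748,-0.3855,0.023,-2.28],
    [0.06,0.0748,-0.3855,0.023,-2.4]
  ]
}}

```text
clock: 6.9
eef_pos: [426.2, 299.8, 143.0]
tool_rot: [[-0.941, 0.339, -0.003], [0.339, 0.941, -0.001], [0.003, -0.002, -1.0]]
wrist_force: [0.7, 0.6, -0.0]
opening: 0.653
```

```bash
python3 - <<'E'
from h import *
shift([430.6,299.7,80],164.95)
for n in("side","top"):cv2.imwrite(f"pics/{n}4.png",arm.get_image(n)[:,:,::-1])
crop("pics/side4.png",220,80,160,130,5,"pics/s4a.png")
crop("pics/side4.png",140,200,160,150,5,"pics/s4b.png")
crop("pics/top4.png",205,155,160,90,5,"pics/t4a.png")
E
```

```text
pos [426.2 299.8 143. ] head 160.21 open 0.653 clk 6.9 F [ 0.7  0.6 -0. ] q [-0.28  0.53 -0.62  2.11  0.5   0.65 -0.02]
shift [-0.0043  0.0015  0.0629] turn -0.0827
```

View pics/s4b.png

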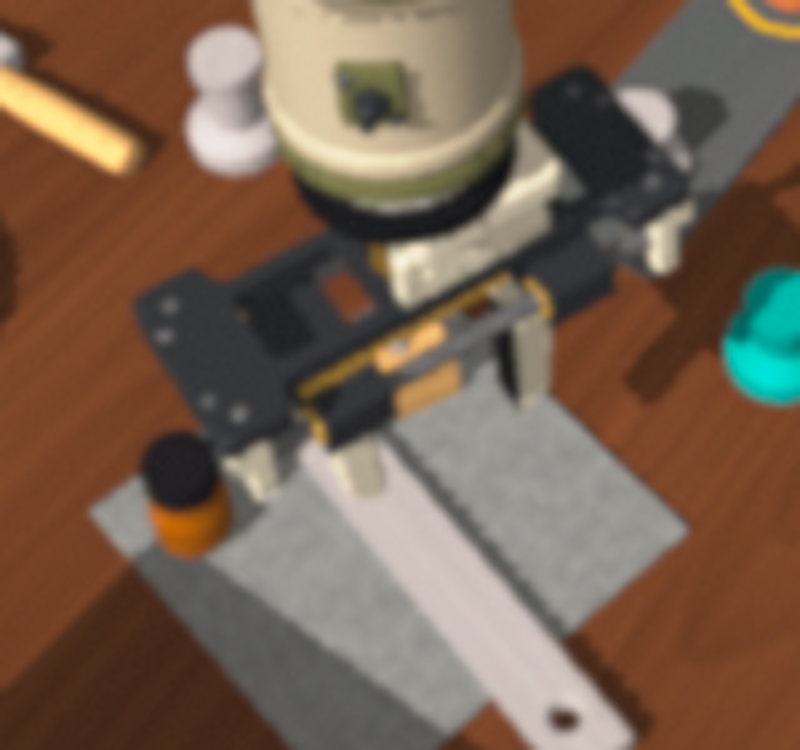

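View pics/t4a.png

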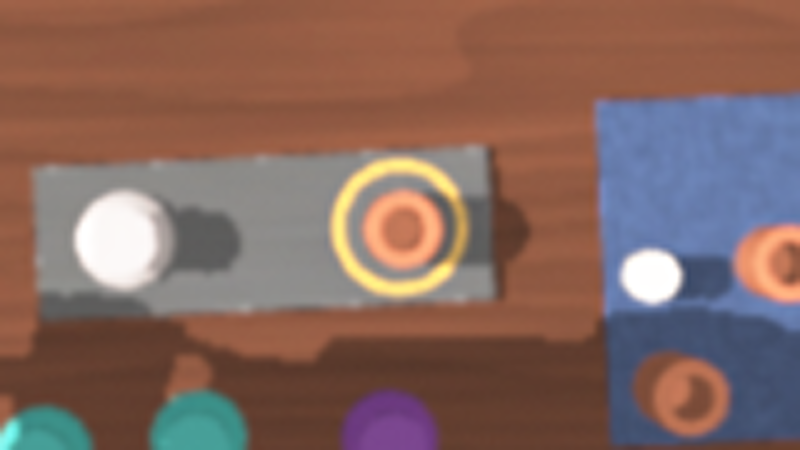

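Call:
{"fn": "servo_tool", "kwargs": {
  "moves": [
    [0.06,-0.0043,0.0015,0.03,-0.0827],
    [0.06,-0.0043,0.0015,0.06,-0.0827],
    [0.06,-0.0043,0.0015,0.063,-0.0827],
    [0.06,-0.0043,0.0015,0.063,-0.0827],
    [0.06,-0.0043,0.0015,0.063,-0.0827]
  ]
}}

```text
clock: 7.42
eef_pos: [431.3, 300.4, 81.8]
tool_rot: [[-0.964, 0.267, -0.001], [0.267, 0.964, -0.0], [0.001, -0.001, -1.0]]
wrist_force: [-0.1, 0.0, 0.7]
opening: 0.646
```

```bash
python3 - <<'E'
from h import *
print("sleeve",onz("top",285.2,200.6,46))
shift([430.6,299.7,6],164.95)
for n in("side","top"):cv2.imwrite(f"pics/{n}5.png",arm.get_image(n)[:,:,::-1])
crop("pics/side5.png",140,230,160,150,5,"pics/s5b.png")
E
```

```text
sleeve [503.60002152 -83.5496498   46.        ]
pos [431.3 300.4  81.8] head 164.5 open 0.646 clk 7.42 F [-0.1  0.   0.7] q [-0.34  0.62 -0.54  2.14  0.63  0.54 -0.06]
shift [ 0.0004 -0.0008  0.0758] turn -0.0079
```

View pics/s5b.png

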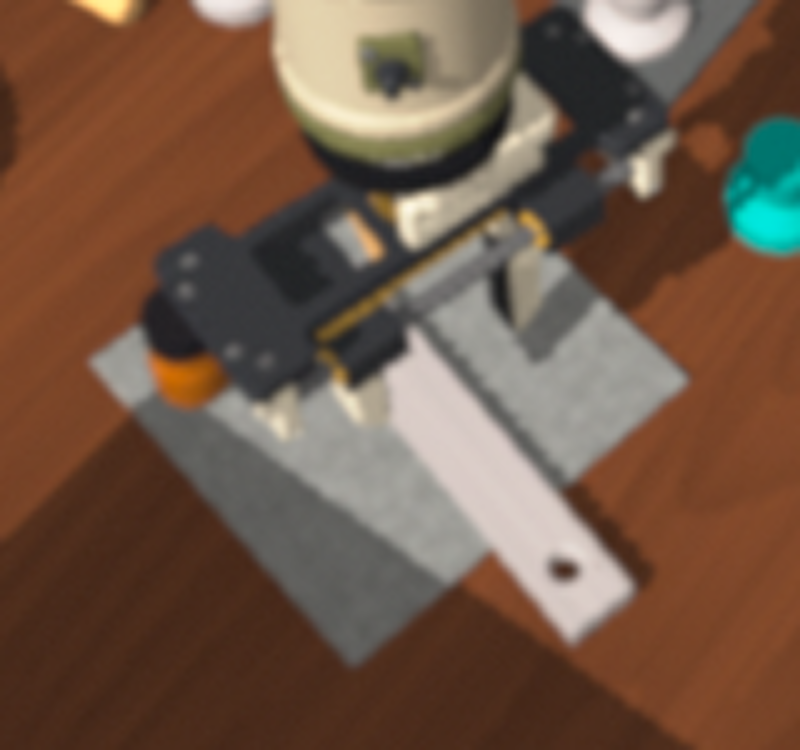

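Call:
{"fn": "servo_tool", "kwargs": {
  "moves": [
    [0.06,0.0004,-0.0008,0.03,-0.008],
    [0.06,0.0004,-0.0008,0.055,-0.008],
    [0.06,0.0004,-0.0008,0.068,-0.008],
    [0.06,0.0004,-0.0008,0.0755,-0.008],
    [0.06,0.0004,-0.0008,0.0755,-0.008],
    [0.06,0.0004,-0.0008,0.0755,-0.008]
  ]
}}

```text
clock: 8.02
eef_pos: [431.5, 299.9, 6.9]
tool_rot: [[-0.966, 0.258, 0.001], [0.258, 0.966, 0.0], [-0.001, 0.001, -1.0]]
wrist_force: [0.1, 0.6, -0.1]
opening: 0.645
```

```bash
python3 - <<'E'
from h import *
shift([430.6,299.7,6],164.95)
E
```

```text
pos [431.5 299.9   6.9] head 165.04 open 0.645 clk 8.02 F [ 0.1  0.6 -0.1] q [-0.45  0.73 -0.39  2.18  0.78  0.37 -0.19]
shift [ 0.0008 -0.0004  0.0009] turn 0.0015
```

Call:
{"fn": "servo_tool", "kwargs": {
  "moves": [
    [0.06,0.0008,-0.0004,0.001,0],
    [0.02,0.0008,-0.0004,0.001,0],
    [0.02,0.0008,-0.0004,0.001,0],
    [0.02,0.0008,-0.0004,0.001,0],
    [0.02,0.0008,-0.0004,0.001,0],
    [0.02,0.0008,-0.0004,0.001,0],
    [0.02,0.0008,-0.0004,0.001,0],
    [0.02,0.0008,-0.0004,0.001,0],
    [0.02,0.0008,-0.0004,0.001,0],
    [0.02,0.0008,-0.0004,-0.01,0],
    [0.02,0.0008,-0.0004,-0.03,0],
    [0.02,0.0008,-0.0004,-0.06,0],
    [0.02,0.0008,-0.0004,-0.1,0],
    [0.02,0.0008,-0.0004,-0.1,0]
  ],
  "newtons": 55
}}

```text
clock: 9.18
eef_pos: [431.7, 301.0, 110.9]
tool_rot: [[-0.966, 0.258, 0.004], [0.258, 0.966, 0.004], [-0.003, 0.005, -1.0]]
wrist_force: [0.6, 1.3, -5.1]
opening: 0.331
```

```bash
python3 - <<'E'
from h import *
shift([503,-9.5,110],91.2)
for n in("side","top"):cv2.imwrite(f"pics/{n}6.png",arm.get_image(n)[:,:,::-1])
crop("pics/side6.png",140,200,160,150,5,"pics/s6b.png")
E
```

```text
pos [431.7 301.  110.9] head 165.04 open 0.331 clk 9.18 F [ 0.6  1.3 -5.1] q [-0.3   0.58 -0.6   2.13  0.59  0.59 -0.01]
shift [-1.490e-01 -2.816e-01 -1.000e-04] turn 1.2888
```

View pics/s6b.png

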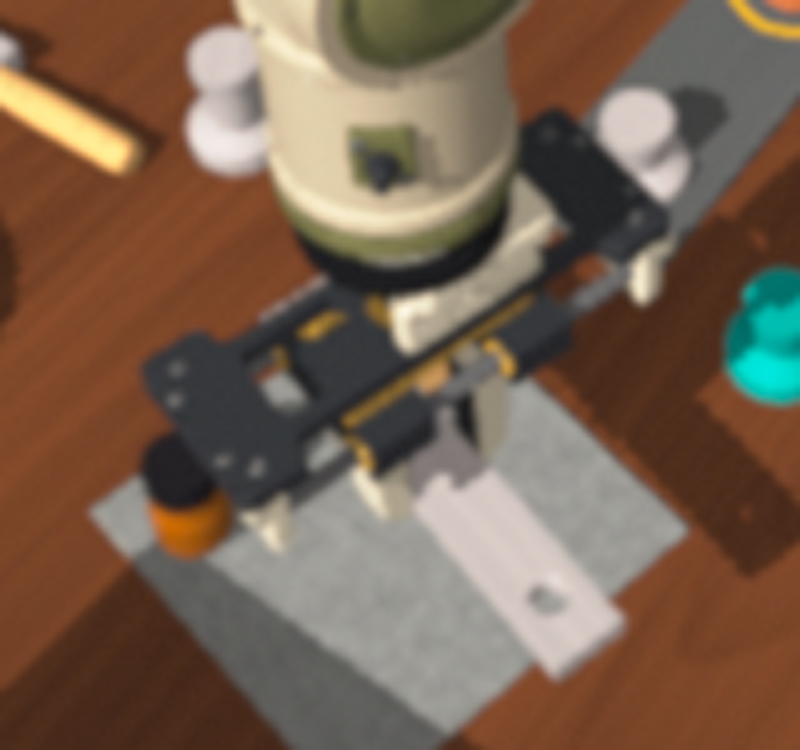

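View pics/top6.png

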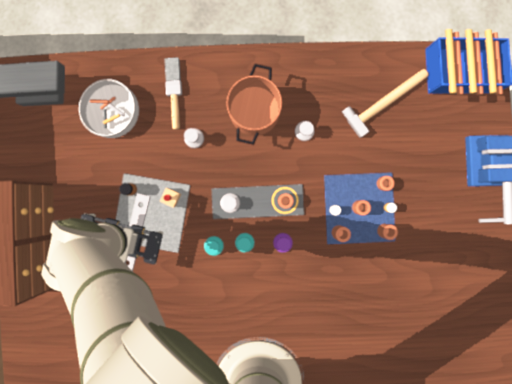

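Call:
{"fn": "servo_tool", "kwargs": {
  "moves": [
    [0.02,-0.012,-0.022,0,0.11],
    [0.02,-0.025,-0.045,0,0.22],
    [0.02,-0.037,-0.07,0,0.33],
    [0.02,-0.05,-0.095,0,0.44],
    [0.02,-0.063,-0.12,0,0.55],
    [0.02,-0.076,-0.145,0,0.66],
    [0.02,-0.09,-0.17,0,0.77],
    [0.02,-0.104,-0.196,0,0.88],
    [0.02,-0.117,-0.222,0,0.99],
    [0.02,-0.13,-0.246,0,1.09],
    [0.02,-0.14,-0.265,0,1.18],
    [0.02,-0.146,-0.277,0,1.25],
    [0.02,-0.149,-0.2816,0,1.289],
    [0.02,-0.149,-0.2816,0,1.289],
    [0.02,-0.149,-0.2816,0,1.289],
    [0.02,-0.149,-0.2816,0,1.289]
  ]
}}

```text
clock: 10.62
eef_pos: [501.3, -9.6, 105.8]
tool_rot: [[-0.025, 1.0, -0.001], [1.0, 0.025, 0.001], [0.001, -0.0, -1.0]]
wrist_force: [-0.6, -0.7, -5.8]
opening: 0.333
```

```bash
python3 - <<'E'
from h import *
shift([503,-9.8,70],91.2)
for n in("side","top"):cv2.imwrite(f"pics/{n}7.png",arm.get_image(n)[:,:,::-1])
crop("pics/side7.png",200,130,160,130,5,"pics/s7b.png")
crop("pics/top7.png",200,155,160,90,5,"pics/t7.png")
for z in(46,56,117,119):
  for X in((504.2,-85),(501,65)): print(z,[proj(n,[*X,z]).round(1) for n in("side","top")])
E
```

```text
pos [501.3  -9.6 105.8] head 91.41 open 0.333 clk 10.62 F [-0.6 -0.7 -5.8] q [ 0.1   0.52 -0.28  2.19  0.31  0.46 -0.39]
shift [-0.0003  0.0017  0.0358] turn 0.0037
46 [array([299.2, 186.6]), array([285.7, 200.4])]
46 [array([266.9, 223.5]), array([229., 203.])]
56 [array([299.3, 183.9]), array([286. , 200.4])]
56 [array([266.9, 220.9]), array([228.7, 203.1])]
117 [array([300.5, 167. ]), array([287.7, 200.6])]
117 [array([266.8, 204.2]), array([227. , 203.5])]
119 [array([300.5, 166.5]), array([287.7, 200.6])]
119 [array([266.8, 203.6]), array([226.9, 203.5])]
```

View pics/s7b.png

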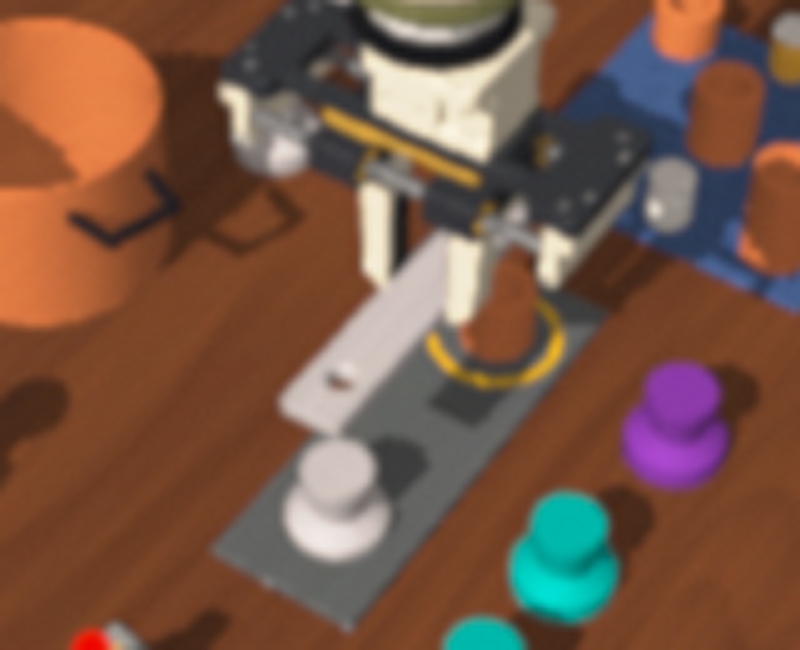

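View pics/t7.png

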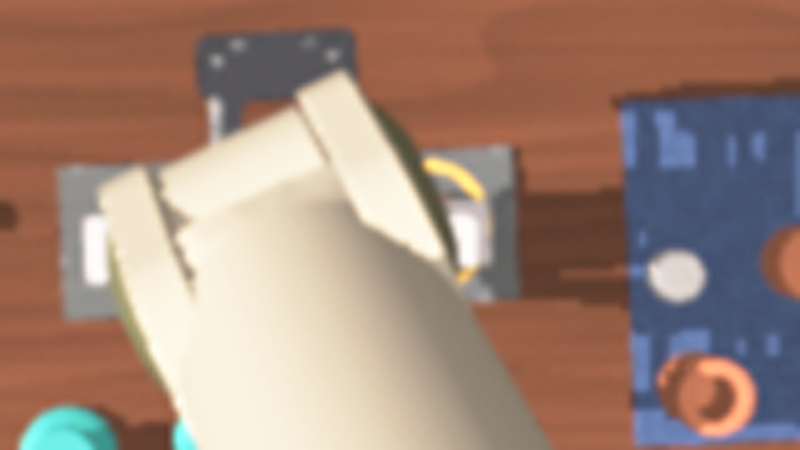

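Call:
{"fn": "servo_tool", "kwargs": {
  "moves": [
    [0.02,0,0.0017,0.02,0.0037],
    [0.02,0,0.0017,0.035,0.0037],
    [0.02,0,0.0017,0.045,0.0037],
    [0.02,0,0.0017,0.05,0.0037],
    [0.02,0,0.0017,0.053,0.0037],
    [0.02,0,0.0017,0.053,0.0037],
    [0.02,0,0.0017,0.053,0.0037]
  ]
}}

```text
clock: 11.3
eef_pos: [503.5, -11.0, 53.4]
tool_rot: [[-0.017, 1.0, 0.0], [1.0, 0.017, 0.0], [0.0, 0.0, -1.0]]
wrist_force: [-0.3, -1.2, -5.5]
opening: 0.333
```

```bash
python3 - <<'E'
from h import *
shift([503,-9.8,48],91.2)
for n in("side",):cv2.imwrite(f"pics/{n}8.png",arm.get_image(n)[:,:,::-1])
crop("pics/side8.png",200,130,160,130,5,"pics/s8b.png")
E
```

```text
pos [503.5 -11.   53.4] head 90.99 open 0.333 clk 11.3 F [-0.3 -1.2 -5.5] q [ 0.05  0.61 -0.21  2.22  0.36  0.34 -0.44]
shift [ 0.0012 -0.0005  0.0054] turn -0.0036
```

View pics/s8b.png

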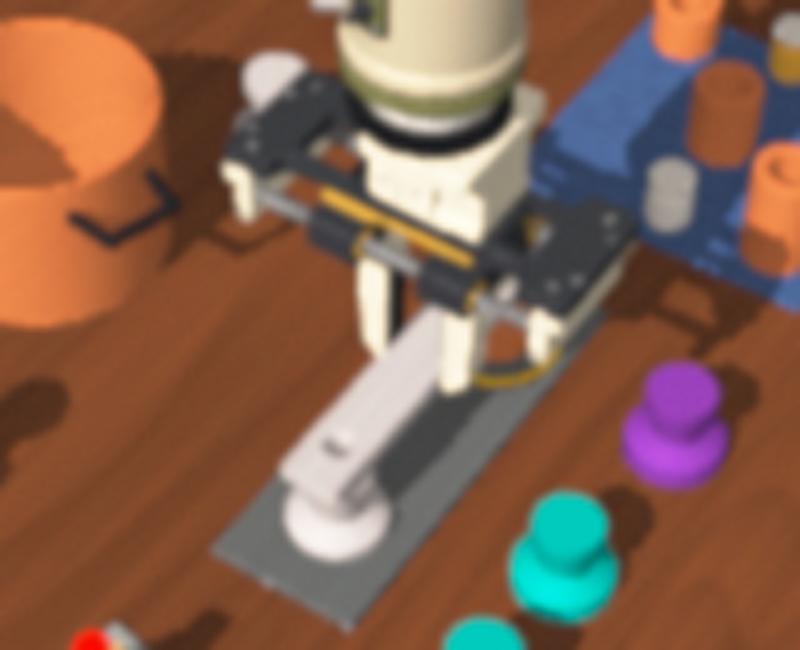

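Call:
{"fn": "servo_tool", "kwargs": {
  "moves": [
    [0.02,0.0012,-0.0005,0.002,-0.0036],
    [0.02,0.0012,-0.0005,0.0035,-0.0036],
    [0.02,0.0012,-0.0005,0.0045,-0.0036],
    [0.02,0.0012,-0.0005,0.0045,-0.0036]
  ]
}}

```text
clock: 11.68
eef_pos: [502.8, -10.1, 48.5]
tool_rot: [[-0.021, 1.0, -0.0], [1.0, 0.021, -0.0], [-0.0, -0.0, -1.0]]
wrist_force: [0.6, -0.1, -5.0]
opening: 0.335
```

```bash
python3 - <<'E'
from h import *
shift([503,-9.8,47.5],91.2)
E
```

```text
pos [502.8 -10.1  48.5] head 91.18 open 0.335 clk 11.68 F [ 0.6 -0.1 -5. ] q [ 0.05  0.62 -0.2   2.23  0.37  0.32 -0.45]
shift [0.0003 0.0003 0.001 ] turn -0.0003
```

Call:
{"fn": "servo_tool", "kwargs": {
  "moves": [
    [0.02,0.0003,0.0003,0.001,0],
    [0.02,0.0003,0.0003,0.0015,0],
    [0.02,0.0003,0.0003,0.0015,0],
    [0.02,0.0003,0.0003,0.0015,0]
  ]
}}

```text
clock: 12.02
eef_pos: [503.2, -9.7, 47.3]
tool_rot: [[-0.021, 1.0, 0.0], [1.0, 0.021, -0.0], [-0.0, 0.0, -1.0]]
wrist_force: [-1.0, -0.7, 0.6]
opening: 0.338
```

Call:
{"fn": "servo_tool", "kwargs": {
  "moves": [
    [0.035,0,0,0,0],
    [0.045,0,0,0,0],
    [0.06,0,0,0,0],
    [0.06,0,0,0,0],
    [0.06,0,0,0,0],
    [0.06,0,0,-0.02,0],
    [0.06,0,0,-0.06,0],
    [0.06,0,0,-0.1,0],
    [0.06,0,0,-0.1,0]
  ],
  "newtons": 20
}}

```text
clock: 12.77
eef_pos: [505.8, -9.4, 152.8]
tool_rot: [[-0.02, 1.0, 0.008], [1.0, 0.02, 0.0], [0.0, 0.008, -1.0]]
wrist_force: [1.4, 0.6, -0.1]
opening: 0.643
```

```bash
python3 - <<'E'
from h import *
crop("pics/side0.png",200,245,40,45,14,"pics/s0p.png")
crop("pics/top0.png",155,180,30,35,16,"pics/t0p.png")
shift([503,-9.8,150],91.2)
E
```

```text
pos [505.8  -9.4 152.8] head 91.16 open 0.643 clk 12.77 F [ 1.4  0.6 -0.1] q [ 0.15  0.45 -0.33  2.15  0.27  0.57 -0.35]
shift [-0.0004 -0.0028  0.0028] turn -0.0007
```

View pics/s0p.png

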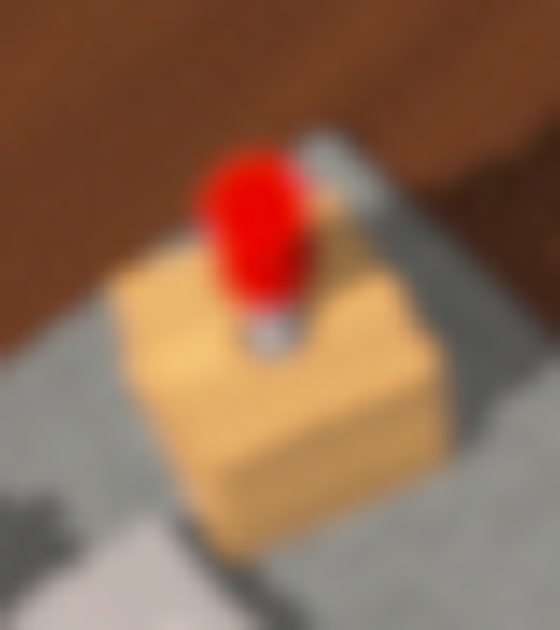

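View pics/t0p.png

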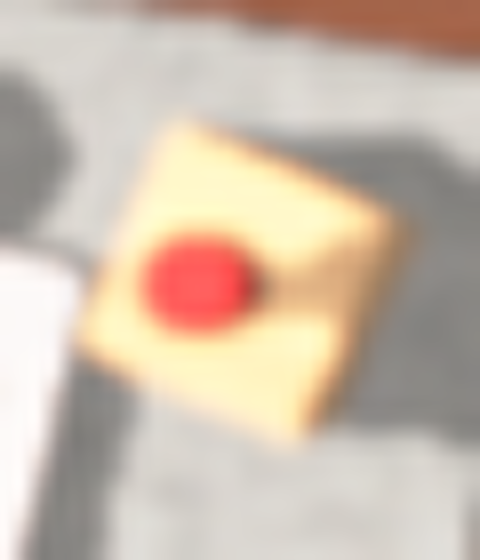

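```bash
python3 - <<'E'
from h import *
print(onz("top",166.9,197.2,70),onz("top",166.9,197.2,60), onz("side",218,260.5,60),onz("side",218,260.5,56))
# block top centre: corners crop/16
c=np.array([(180,118),(412,222),(312,440),(80,340)])/16+[155,180]-.47
print([onz("top",*p,34)[:2].round(1) for p in c], np.mean([onz("top",*p,34) for p in c],0))
im=arm.get_image("side");cv2.imwrite("pics/side9.png",im[:,:,::-1]);im=arm.get_image("top");cv2.imwrite("pics/top9.png",im[:,:,::-1])
crop("pics/side9.png",200,130,160,150,5,"pics/s9b.png")
X=np.array([522,270]);t=np.linspace(0,6.28,60)
for z in(50,70):
  for n in ("side","top"):
    p=np.array([proj(n,[X[0]+9*np.cos(a),X[1]+9*np.sin(a),z]) for a in t]);print(n,z,p.min(0).round(1),p.max(0).round(1))
E
```

```text
[520.41391523 224.93910795  70.        ] [520.45348455 227.18819386  60.        ] [521.87058355 224.5912236   60.        ] [523.89644087 222.67667091  56.        ]
[array([548.3, 235.5]), array([529.9, 196.5]), array([493.7, 214.2]), array([511.4, 253.3])] [520.82146429 224.88661275  34.        ]
side 50 [201.1 273.5] [209.3 280.6]
top 50 [148.5 193.6] [155.2 200.4]
side 70 [200.1 268.5] [208.4 275.6]
top 70 [146.5 193.6] [153.2 200.5]
```

View pics/s9b.png

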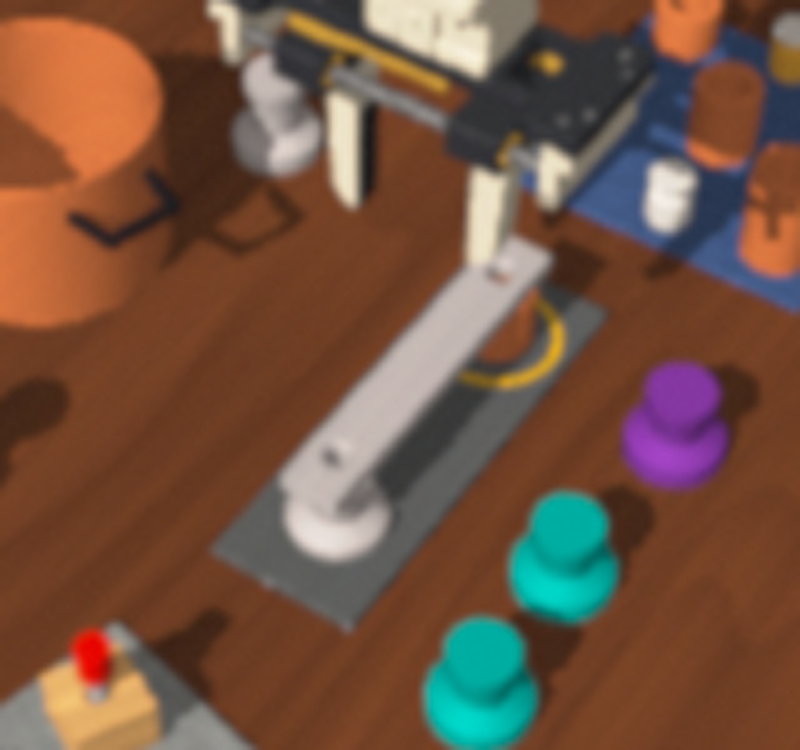

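```bash
python3 - <<'E'
from h import *
shift([521.2,225,100],91.2)
E
```

```text
pos [504.   -9.9 148.7] head 91.14 open 0.647 clk 12.87 F [ 0.3 -0.4 -1. ] q [ 0.15  0.46 -0.33  2.16  0.27  0.56 -0.36]
shift [0.2345 0.0217 0.0487] turn -0.001
```

Call:
{"fn": "servo_tool", "kwargs": {
  "moves": [
    [0.045,0.03,0.002,0,0],
    [0.045,0.065,0.006,0,0],
    [0.045,0.1,0.01,0,0],
    [0.045,0.135,0.013,0,0],
    [0.045,0.17,0.016,0,0],
    [0.045,0.2,0.019,0.01,0],
    [0.045,0.225,0.021,0.025,0],
    [0.045,0.2345,0.0217,0.04,0],
    [0.045,0.2345,0.0217,0.0485,0],
    [0.045,0.2345,0.0217,0.0485,0],
    [0.045,0.2345,0.0217,0.0485,0],
    [0.045,0.2345,0.0217,0.0485,0]
  ]
}}

```text
clock: 13.87
eef_pos: [520.0, 223.6, 98.6]
tool_rot: [[-0.019, 1.0, -0.0], [1.0, 0.019, -0.001], [-0.001, -0.0, -1.0]]
wrist_force: [0.4, -0.2, -0.1]
opening: 0.489
```

```bash
python3 - <<'E'
from h import *
shift([521.2,225,53],91.2)
for n in("side","top"):cv2.imwrite(f"pics/{n}10.png",arm.get_image(n)[:,:,::-1])
crop("pics/side10.png",170,180,100,100,6,"pics/s10.png")
crop("pics/top10.png",200,155,160,90,5,"pics/t10.png")
E
```

```text
pos [520.  223.6  98.6] head 91.08 open 0.489 clk 13.87 F [ 0.4 -0.2 -0.1] q [-0.32  0.59 -0.27  2.06  0.29  0.54 -0.78]
shift [0.0015 0.0013 0.0456] turn -0.002
```

View pics/s10.png

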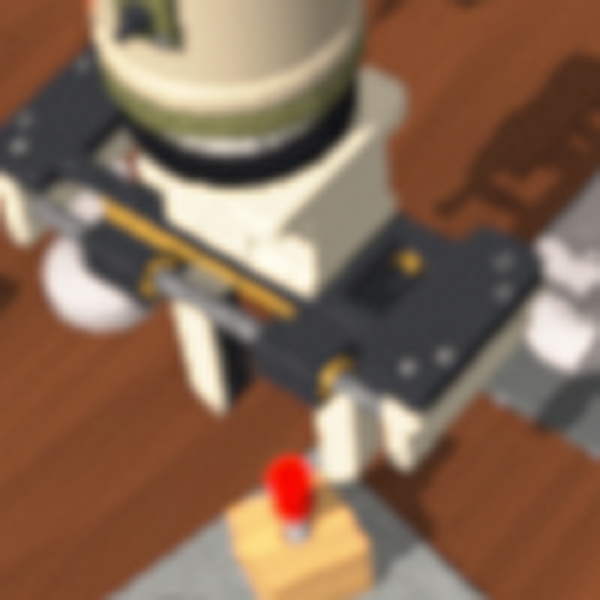

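View pics/t10.png

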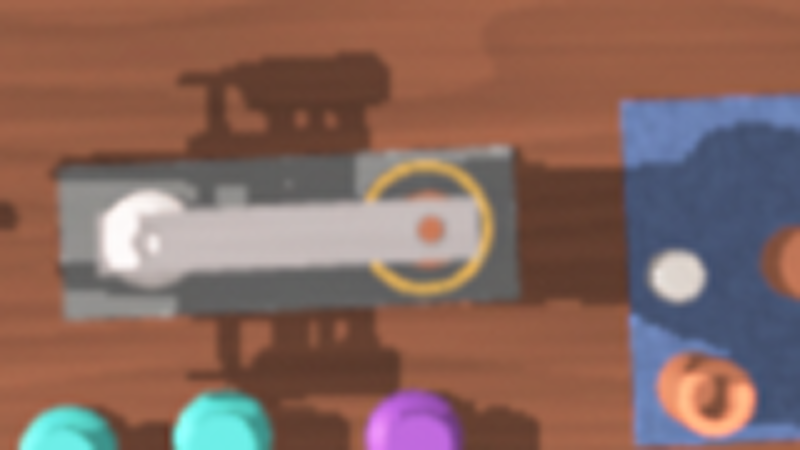

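Call:
{"fn": "servo_tool", "kwargs": {
  "moves": [
    [0.045,0.0015,0.0013,0.015,0],
    [0.045,0.0015,0.0013,0.03,0],
    [0.045,0.0015,0.0013,0.04,0],
    [0.045,0.0015,0.0013,0.045,0],
    [0.045,0.0015,0.0013,0.0455,0],
    [0.045,0.0015,0.0013,0.0455,0]
  ]
}}

```text
clock: 14.47
eef_pos: [521.3, 226.5, 53.3]
tool_rot: [[-0.02, 1.0, -0.0], [1.0, 0.02, -0.0], [-0.0, -0.0, -1.0]]
wrist_force: [-0.4, -0.1, 1.5]
opening: 0.485
```

```bash
python3 - <<'E'
from h import *
shift([521.2,225,53],91.2)
print("hole",onz("top",285.6,200.6,56))
for n in("side","top"):cv2.imwrite(f"pics/{n}11.png",arm.get_image(n)[:,:,::-1])
crop("pics/side11.png",180,220,70,70,8,"pics/s11.png")
E
```

```text
pos [521.3 226.5  53.3] head 91.17 open 0.485 clk 14.47 F [-0.4 -0.1  1.5] q [-0.35  0.66 -0.23  2.08  0.33  0.44 -0.81]
shift [-0.0015 -0.0001  0.0003] turn -0.0005
hole [503.68939582 -83.94355939  56.        ]
```

View pics/s11.png

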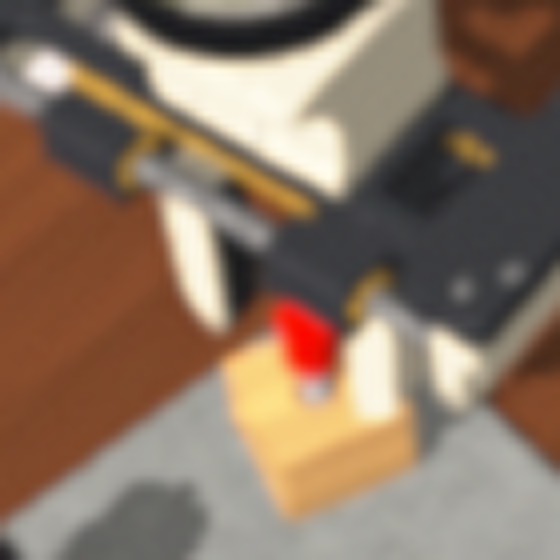

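Call:
{"fn": "servo_tool", "kwargs": {
  "moves": [
    [0.03,-0.0012,0,0,0],
    [0.022,-0.0012,0,0,0],
    [0.012,-0.0012,0,0,0],
    [0.008,-0.0012,0,0,0],
    [0.005,-0.0012,0,0,0],
    [0.005,-0.0012,0,0,0],
    [0.005,-0.0012,0,0,0],
    [0.005,-0.0012,0,0,0]
  ],
  "newtons": 20
}}

```text
clock: 15.23
eef_pos: [521.3, 225.6, 53.2]
tool_rot: [[-0.021, 1.0, 0.0], [1.0, 0.021, 0.0], [0.0, 0.0, -1.0]]
wrist_force: [0.3, 0.3, 1.3]
opening: 0.181
```

```bash
python3 - <<'E'
from h import *
shift([521.2,225,53],91.2)
s=arm.sense();print(s['moment'])
for n in("side",):cv2.imwrite(f"pics/{n}12.png",arm.get_image(n)[:,:,::-1])
crop("pics/side12.png",180,220,70,70,8,"pics/s12.png")
E
```

```text
pos [521.3 225.6  53.2] head 91.19 open 0.181 clk 15.23 F [0.3 0.3 1.3] q [-0.35  0.66 -0.23  2.08  0.33  0.44 -0.81]
shift [-0.0006 -0.0001  0.0002] turn -0.0002
[-0.03022022 -0.05868658 -0.05878988]
```

View pics/s12.png

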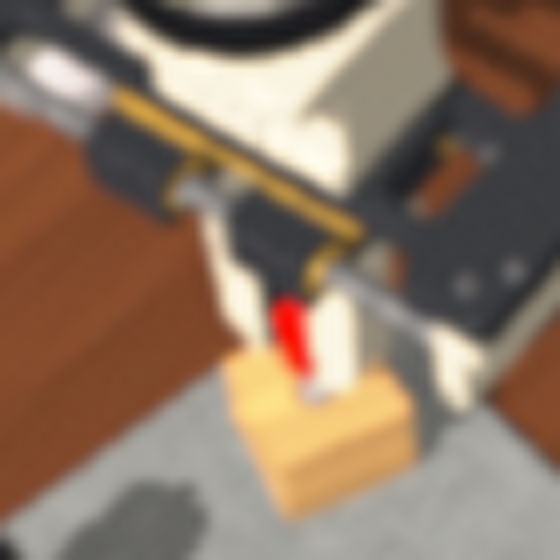

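Call:
{"fn": "servo_tool", "kwargs": {
  "moves": [
    [0.005,0,0,-0.01,0],
    [0.005,0,0,-0.025,0],
    [0.005,0,0,-0.045,0],
    [0.005,0,0,-0.07,0],
    [0.005,0,0,-0.07,0],
    [0.005,0,0,-0.07,0]
  ],
  "newtons": 25
}}

```text
clock: 15.78
eef_pos: [521.9, 225.7, 124.7]
tool_rot: [[-0.02, 1.0, 0.003], [1.0, 0.02, 0.001], [0.001, 0.003, -1.0]]
wrist_force: [-0.4, 0.0, 0.8]
opening: 0.177
```

```bash
python3 - <<'E'
from h import *
shift([503.9,-84.5,122],91.2)
for n in("side","top"):cv2.imwrite(f"pics/{n}13.png",arm.get_image(n)[:,:,::-1])
crop("pics/side13.png",180,190,80,80,7,"pics/s13.png")
E
```

```text
pos [521.9 225.7 124.7] head 91.16 open 0.177 clk 15.78 F [-0.4  0.   0.8] q [-0.31  0.55 -0.29  2.03  0.27  0.59 -0.76]
shift [-0.3098 -0.0243  0.0023] turn -0.0007
```

View pics/s13.png

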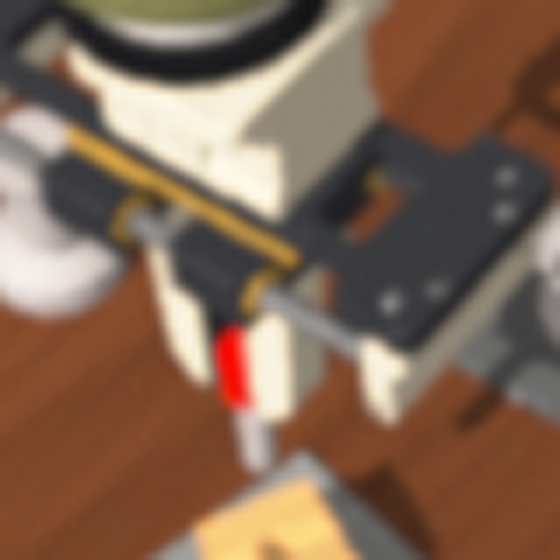

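```bash
python3 - <<'E'
from h import *
for X in((521.9,225.7),(521.9,223)):
  for z in(80,122,138): print(X,z,((proj("side",[*X,z])-[180,190]+.5)*7-.5).round(0))
print([ (proj("side",[503.7,-84.3,z])).round(1) for z in (56,78)])
E
```

```text
(521.9, 225.7) 80 [261. 463.]
(521.9, 225.7) 122 [250. 383.]
(521.9, 225.7) 138 [245. 352.]
(521.9, 223) 80 [267. 457.]
(521.9, 223) 122 [255. 378.]
(521.9, 223) 138 [251. 346.]
[array([299.4, 184.2]), array([299.8, 178.2])]
```

Call:
{"fn": "servo_tool", "kwargs": {
  "moves": [
    [0.005,-0.03,-0.002,0.002,0],
    [0.005,-0.065,-0.005,0.002,0],
    [0.005,-0.1,-0.008,0.002,0],
    [0.005,-0.135,-0.011,0.002,0],
    [0.005,-0.17,-0.014,0.002,0],
    [0.005,-0.205,-0.017,0.002,0],
    [0.005,-0.24,-0.019,0.002,0],
    [0.005,-0.27,-0.021,0.002,0],
    [0.005,-0.295,-0.023,0.002,0],
    [0.005,-0.308,-0.0243,0.002,0],
    [0.005,-0.3098,-0.0243,0.002,0],
    [0.005,-0.3098,-0.0243,0.002,0],
    [0.005,-0.3098,-0.0243,0.002,0]
  ]
}}

```text
clock: 16.97
eef_pos: [503.2, -83.6, 120.6]
tool_rot: [[-0.022, 1.0, -0.001], [1.0, 0.022, 0.001], [0.001, -0.001, -1.0]]
wrist_force: [0.6, 0.4, -1.1]
opening: 0.174
```

```bash
python3 - <<'E'
from h import *
shift([503.9,-84.5,107],91.2)
for n in("side","top"):cv2.imwrite(f"pics/{n}14.png",arm.get_image(n)[:,:,::-1])
crop("pics/side14.png",260,120,80,90,7,"pics/s14.png")
s=arm.sense();X=s['eef_pos']
print(((proj("side",[X[0],X[1],X[2]-45])-[260,120]+.5)*7-.5).round(0),((proj("side",[503.9,-84.3,56])-[260,120]+.5)*7-.5).round(0))
E
```

```text
pos [503.2 -83.6 120.6] head 91.23 open 0.174 clk 16.97 F [ 0.6  0.4 -1.1] q [ 0.29  0.51 -0.33  2.16  0.32  0.52 -0.26]
shift [-0.001   0.0007  0.0136] turn 0.0006
[280. 417.] [278. 452.]
```

View pics/s14.png

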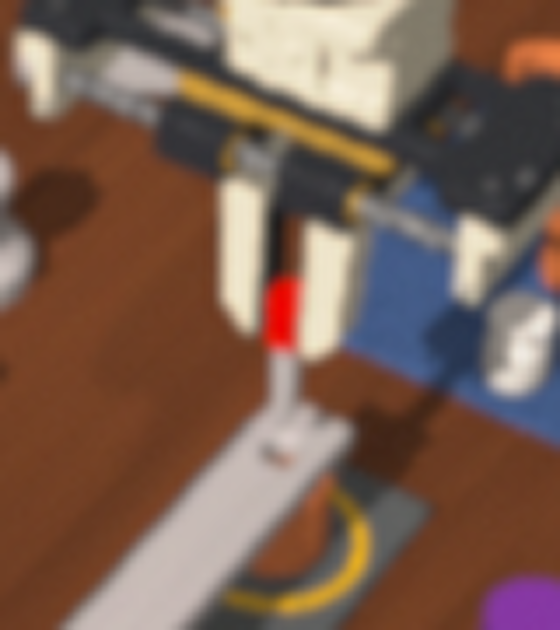

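```bash
python3 - <<'E'
from h import *
crop("pics/side9.png",285,170,30,30,16,"pics/s9h.png")
crop("pics/top10.png",270,187,30,30,16,"pics/t10h.png")
a=cv2.imread("pics/s9h.png");b=cv2.imread("pics/t10h.png");cv2.imwrite("pics/hh.png",cv2.resize(np.hstack([a,b]),(800,400)))
t=np.linspace(0,6.28,80)
for n,o in(("side",(285,170)),("top",(270,187))):
  p=np.array([(proj(n,[503.9+7*np.cos(x),-84.5+7*np.sin(x),56])-o+.5)*13.33 for x in t]);print(n,p.min(0).round(),p.max(0).round())
E
```

```text
side [162. 169.] [234. 220.]
top [182. 151.] [253. 222.]
```

View pics/hh.png

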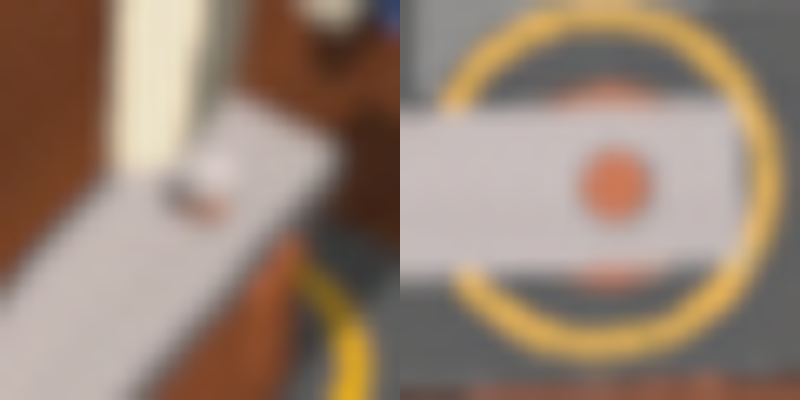

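Call:
{"fn": "servo_tool", "kwargs": {
  "moves": [
    [0.005,-0.001,0.0008,0.006,0],
    [0.005,-0.001,0.0008,0.012,0],
    [0.005,-0.001,0.0008,0.0135,0],
    [0.005,-0.001,0.0008,0.0135,0],
    [0.005,-0.001,0.0008,0.0135,0]
  ]
}}

```text
clock: 17.48
eef_pos: [504.0, -85.4, 107.3]
tool_rot: [[-0.021, 1.0, -0.001], [1.0, 0.021, 0.0], [0.0, -0.001, -1.0]]
wrist_force: [-0.1, 1.0, -0.9]
opening: 0.173
```

```bash
python3 - <<'E'
from h import *
shift([504,-84.4,80],91.2)
for n in("side","top"):cv2.imwrite(f"pics/{n}15.png",arm.get_image(n)[:,:,::-1])
crop("pics/side15.png",275,150,50,50,12,"pics/s15.png")
E
```

```text
pos [504.  -85.4 107.3] head 91.21 open 0.173 clk 17.48 F [-0.1  1.  -0.9] q [ 0.28  0.53 -0.31  2.17  0.34  0.49 -0.27]
shift [0.001  0.     0.0273] turn 0.0002
```

View pics/s15.png

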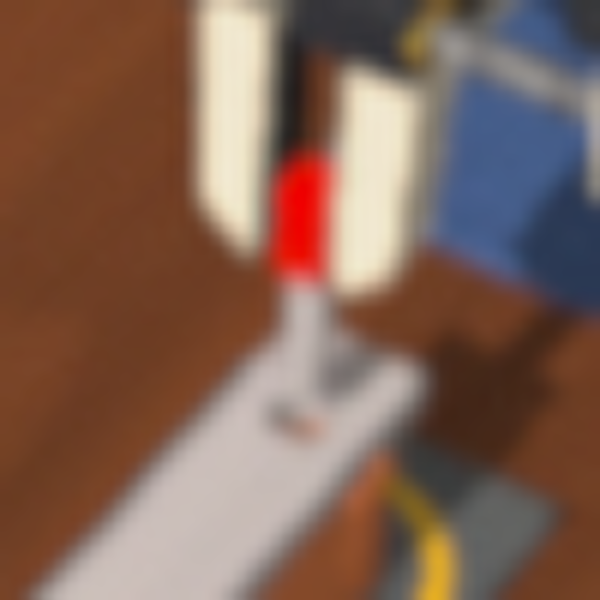

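Call:
{"fn": "servo_tool", "kwargs": {
  "moves": [
    [0.005,0.0008,0,0,0],
    [0.005,0.0008,0,0.003,0],
    [0.005,0.0008,0,0.006,0],
    [0.005,0.0008,0,0.01,0],
    [0.005,0.0008,0,0.014,0],
    [0.005,0.0008,0,0.017,0],
    [0.005,0.0008,0,0.017,0]
  ]
}}

```text
clock: 18.17
eef_pos: [503.7, -84.8, 89.8]
tool_rot: [[-0.021, 1.0, -0.001], [1.0, 0.021, 0.0], [0.0, -0.001, -1.0]]
wrist_force: [-0.5, -0.2, -0.7]
opening: 0.175
```

```bash
python3 - <<'E'
from h import *
shift([504,-84.4,58.5],91.2)
for n in("side","top"):cv2.imwrite(f"pics/{n}16.png",arm.get_image(n)[:,:,::-1])
crop("pics/side16.png",275,150,50,50,12,"pics/s16.png")
E
```

```text
pos [503.7 -84.8  89.8] head 91.19 open 0.175 clk 18.17 F [-0.5 -0.2 -0.7] q [ 0.26  0.56 -0.29  2.18  0.36  0.45 -0.29]
shift [0.0004 0.0003 0.0313] turn -0.0002
```

View pics/s16.png

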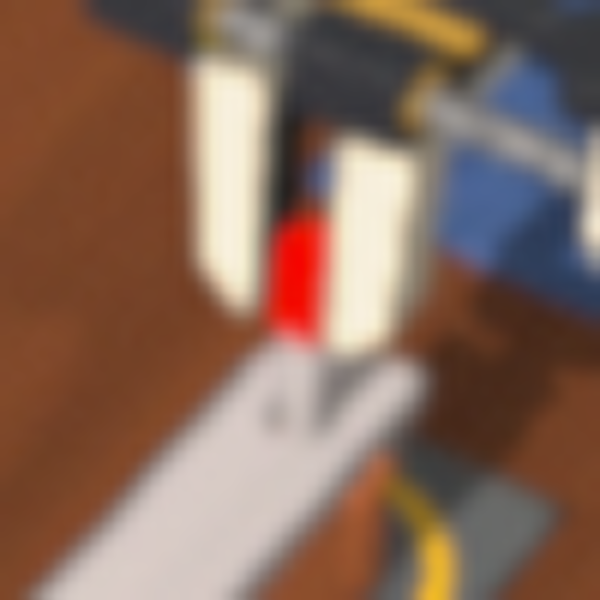

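Call:
{"fn": "servo_tool", "kwargs": {
  "moves": [
    [0.005,0.0006,0.0003,0.004,0],
    [0.005,0.0006,0.0003,0.009,0],
    [0.005,0.0006,0.0003,0.014,0],
    [0.005,0.0006,0.0003,0.019,0],
    [0.005,0.0006,0.0003,0.024,0],
    [0.005,0.0006,0.0003,0.027,0],
    [0.005,0.0006,0.0003,0.0285,0],
    [0.005,0.0006,0.0003,0.0285,0]
  ]
}}

```text
clock: 18.93
eef_pos: [504.2, -84.2, 61.7]
tool_rot: [[-0.021, 1.0, -0.001], [1.0, 0.021, 0.0], [0.0, -0.001, -1.0]]
wrist_force: [-0.1, -0.3, 0.3]
opening: 0.174
```

```bash
python3 - <<'E'
from h import *
shift([504,-84.4,59],91.2)
for n in("side","top"):cv2.imwrite(f"pics/{n}17.png",arm.get_image(n)[:,:,::-1])
crop("pics/side17.png",275,150,50,50,12,"pics/s17.png")
E
```

```text
pos [504.2 -84.2  61.7] head 91.19 open 0.174 clk 18.93 F [-0.1 -0.3  0.3] q [ 0.23  0.6  -0.25  2.2   0.39  0.38 -0.32]
shift [-0.0002 -0.0002  0.0027] turn -0.0001
```

View pics/s17.png

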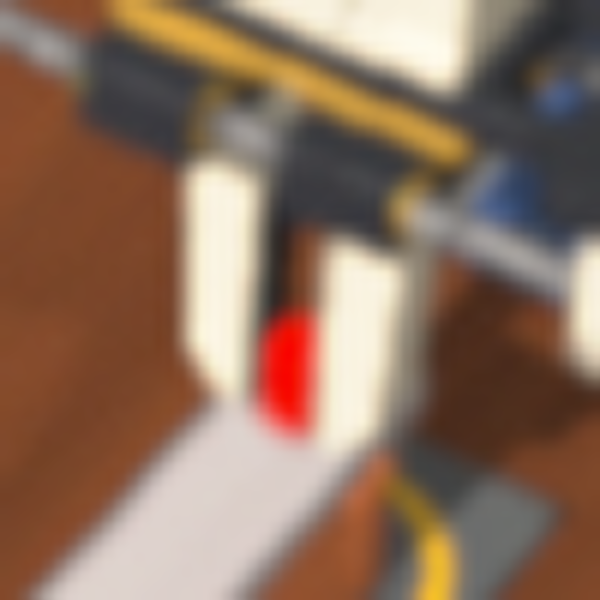

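Call:
{"fn": "servo_tool", "kwargs": {
  "moves": [
    [0.005,0,0,0.001,0],
    [0.005,0,0,0.002,0],
    [0.005,0,0,0.0025,0],
    [0.005,0,0,0.0025,0]
  ]
}}

```text
clock: 19.37
eef_pos: [504.4, -84.3, 59.6]
tool_rot: [[-0.021, 1.0, 0.0], [1.0, 0.021, -0.0], [-0.0, 0.0, -1.0]]
wrist_force: [0.3, -0.4, -0.3]
opening: 0.177
```

Release (opening drops the pin the last bit), then rise straight up.

Call:
{"fn": "servo_tool", "kwargs": {
  "moves": [
    [0.018,0,0,0,0],
    [0.022,0,0,0,0],
    [0.03,0,0,0,0],
    [0.04,0,0,0,0],
    [0.045,0,0,0,0],
    [0.045,0,0,0,0],
    [0.045,0,0,-0.02,0],
    [0.045,0,0,-0.05,0],
    [0.045,0,0,-0.09,0],
    [0.045,0,0,-0.13,0],
    [0.045,0,0,-0.15,0],
    [0.045,0,0,-0.15,0]
  ]
}}

```text
clock: 20.37
eef_pos: [506.5, -84.5, 214.1]
tool_rot: [[-0.02, 1.0, 0.007], [1.0, 0.02, -0.001], [-0.001, 0.007, -1.0]]
wrist_force: [0.6, -0.4, 0.2]
opening: 0.485
```

```bash
python3 - <<'E'
from h import *
shift([420,-320,220],91.2)
for n in("side",):cv2.imwrite(f"pics/{n}18.png",arm.get_image(n)[:,:,::-1])
crop("pics/side18.png",220,120,130,130,6,"pics/s18.png")
cv2.imwrite("pics/s18.png",cv2.resize(cv2.imread("pics/s18.png"),(600,600)))
E
```

```text
pos [506.5 -84.5 214.1] head 91.15 open 0.485 clk 20.37 F [ 0.6 -0.4  0.2] q [ 0.36  0.38 -0.41  2.07  0.23  0.73 -0.17]
shift [-0.2338 -0.0912 -0.0063] turn -0.0009
```

View pics/s18.png

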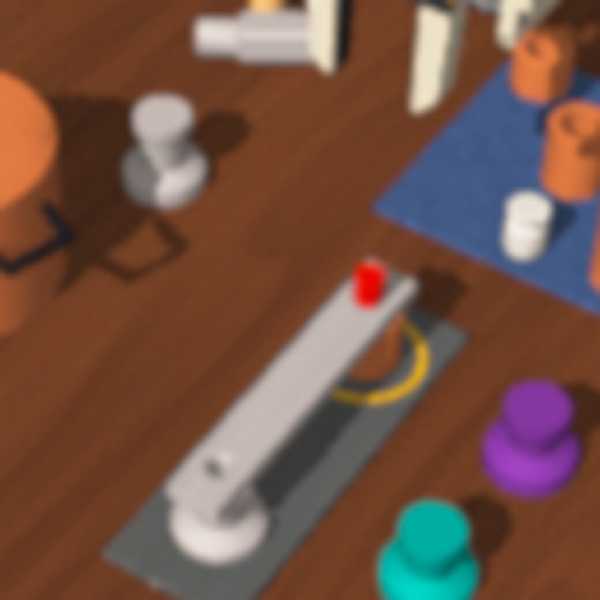

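Call:
{"fn": "servo_tool", "kwargs": {
  "moves": [
    [0.045,-0.03,-0.01,0,0],
    [0.045,-0.06,-0.02,0,0],
    [0.045,-0.095,-0.035,0,0],
    [0.045,-0.13,-0.05,0,0],
    [0.045,-0.165,-0.065,0,0],
    [0.045,-0.2,-0.08,0,0],
    [0.045,-0.23,-0.09,0,0],
    [0.045,-0.2338,-0.0912,0,0],
    [0.045,-0.2338,-0.0912,0,0]
  ]
}}

```text
clock: 21.17
eef_pos: [416.3, -321.7, 208.0]
tool_rot: [[-0.016, 1.0, -0.002], [1.0, 0.016, 0.001], [0.001, -0.002, -1.0]]
wrist_force: [0.7, 0.1, -0.9]
opening: 0.482
```

```bash
python3 - <<'E'
from h import *
shift([420,-320,220],91.2)
for n in("side","top"):cv2.imwrite(f"pics/{n}19.png",arm.get_image(n)[:,:,::-1])
crop("pics/top19.png",205,165,100,60,8,"pics/t19.png")
crop("pics/side19.png",250,150,80,90,6,"pics/s19.png")
t=np.linspace(0,6.28,80)
for n in("side","top"):
  for z in (56,76):
    p=np.array([proj(n,[504+9*np.cos(x),-84.5+9*np.sin(x),z]) for x in t]);print(n,z,p.min(0).round(1),p.max(0).round(1))
  im=cv2.imread(f"pics/{n}19.png").astype(int);m=(im[...,2]>150)&(im[...,1]<100)&(im[...,0]<100);ys,xs=np.nonzero(m);k=(xs>270)&(xs<310)&(ys>160)&(ys<215);print(n,xs[k].min(),xs[k].max(),ys[k].min(),ys[k].max())
E
```

```text
pos [ 416.3 -321.7  208. ] head 90.93 open 0.482 clk 21.17 F [ 0.7  0.1 -0.9] q [ 0.83  0.4  -0.37  2.05  0.21  0.74  0.34]
shift [ 0.0017  0.0037 -0.012 ] turn -0.0047
side 56 [295.8 181.6] [302.8 186.6]
side 76 [296.2 176.2] [303.2 181.2]
side 296 305 176 191
top 56 [282.4 197. ] [289.2 203.9]
top 76 [282.8 197. ] [289.8 204.1]
top 271 309 161 214
```

View pics/t19.png

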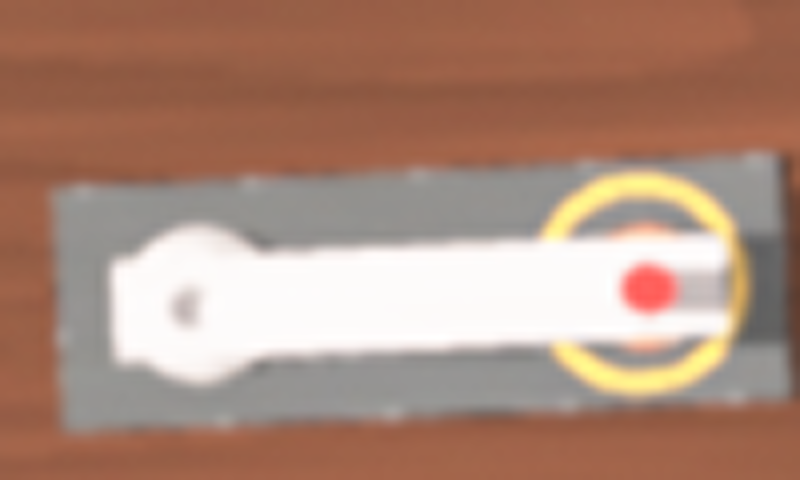

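View pics/s19.png

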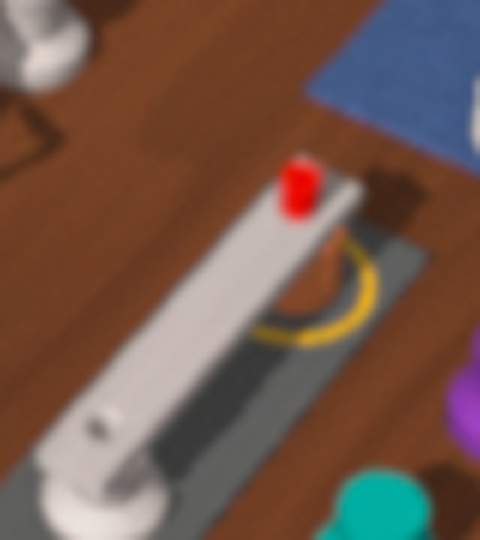

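View pics/top19.png

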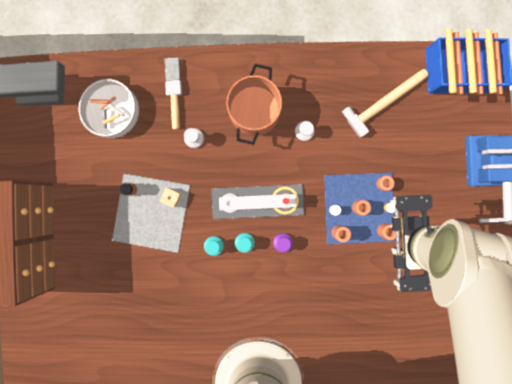

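```bash
python3 -c "
from workcell import arm
print(arm.sense()['qd'].round(3)); print(arm.sign_off())"
```

```text
[-0.02  -0.01  -0.014 -0.002 -0.003  0.005  0.002]
the job is handed in; nothing more can be done
None
```

The job is done and handed in at about 21 s, with the gripper open and clear of everything.

- **Sleeve:** The side view showed the stake on the plate is stake_40: its top edge was at row 217.3, against 217.6 predicted for 40 mm and 215.5 for 48 mm. I measured all five sleeves, took the 40 mm one and stood it in the ring. The top view put it about 2 mm from the ring's centre.
- **Bar:** I laid the bar across stake and sleeve; the wrist force changed from −5 N to about 0 N as it came to rest. In the top view the hole over the sleeve was within about 1 mm of where I aimed, and the bar looks level.
- **Pin:** I lowered the pin through the hole, with the wrist force staying under about 1 N, and released it. In the last side picture the red head's top edge is at row 176, matching the 176.2 predicted for a head seated on the bar.
- **Others:** The tins, jar, pot and other sleeves look unmoved in the last top view.

**Checks that disagreed or failed:**
- The two cameras differed by 1–4 mm on a few points, which is close to the calibration error.
- My colour check for the red head gave no usable result in the final top picture because it also picked up the wood. There I judged the pin by eye, and it sits at the centre of the hole.

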